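# Free the wedged tea tins and stand them in their keyed holders

## Task

The flat-backed tea tins have ended up lying in the dish crate, each with its lid caught under a corner brace. Draw every tin that is there out of its corner, stand it upright, and seat it fully down in the holder of its own colour, flat back to the holder's straight white wall. Leave the teapot, the tea glass and the spoon cup standing where they are.

Things in the scene. Friction and masses are not known exactly. Their poses are not given: they have to be found in the camera images.
- crate: Fixed open steel dish crate, 312 x 312 mm outside, walls 6 mm thick and 58 mm high, floor 6 mm thick; origin under its centre, x and y along its walls, z up. A tin lies on its flat back in up to three of its corners, lid into the corner and under the brace: it cannot be lifted until drawn some 30 mm out along its axis.
- brace (a point): Middle of the underside of the blue brace in the crate's +x +y corner; all four corners have one. Flat bar 18 mm wide, 62 mm long across the corner, covering the band 24 to 42 mm from the inner corner point along the diagonal; underside 53 mm and top 58 mm above the crate's underside.
- tin_green: Loose green tea tin, about 0.25 kg; may be absent. Body 105 mm tall, within a 52 mm square: half circle of radius 26 mm on the -x side, square-cornered half on the +x side, ending in a flat back (white label) 26 mm from the axis. Origin: centre of the underside; z along the axis towards the lid, x towards the flat back. Starts in the crate's +x +y corner.
- lid_green (a point): Centre of the top of the green tin's round steel lid, 130 mm from its underside; the lid is 36 mm across and 25 mm tall and does not come off.
- holder_green: Fixed wooden holder, 74 x 74 mm, with green floor, green -x wall and green corner blocks, for the green tin. Origin: centre of its underside; z up. Recess open above: floor 6 mm, rim 36 mm above the underside, the tin's outline with 3 mm to spare all round; straight white wall on the +x side for the flat back, cut-off corners on the -x side.
- tin_red: Loose red tea tin, about 0.25 kg; may be absent. Body 105 mm tall, within a 52 mm square: half circle of radius 26 mm on the -x side, square-cornered half on the +x side, ending in a flat back (white label) 26 mm from the axis. Origin: centre of the underside; z along the axis towards the lid, x towards the flat back. Starts in the crate's -x +y corner.
- lid_red (a point): Centre of the top of the red tin's round steel lid, 130 mm from its underside; the lid is 36 mm across and 25 mm tall and does not come off.
- holder_red: Fixed wooden holder, 74 x 74 mm, with red floor, red -x wall and red corner blocks, for the red tin. Origin: centre of its underside; z up. Recess open above: floor 6 mm, rim 36 mm above the underside, the tin's outline with 3 mm to spare all round; straight white wall on the +x side for the flat back, cut-off corners on the -x side.
- tin_yellow: Loose yellow tea tin, about 0.25 kg; may be absent. Body 105 mm tall, within a 52 mm square: half circle of radius 26 mm on the -x side, square-cornered half on the +x side, ending in a flat back (white label) 26 mm from the axis. Origin: centre of the underside; z along the axis towards the lid, x towards the flat back. Starts in the crate's +x -y corner.
- lid_yellow (a point): Centre of the top of the yellow tin's round steel lid, 130 mm from its underside; the lid is 36 mm across and 25 mm tall and does not come off.
- holder_yellow: Fixed wooden holder, 74 x 74 mm, with yellow floor, yellow -x wall and yellow corner blocks, for the yellow tin. Origin: centre of its underside; z up. Recess open above: floor 6 mm, rim 36 mm above the underside, the tin's outline with 3 mm to spare all round; straight white wall on the +x side for the flat back, cut-off corners on the -x side.
- teapot: Green ceramic teapot, 110 mm tall, 180 mm from spout to handle, loose, to be left alone; origin centre of underside.
- glass: Clear tea glass, 64 mm across, 85 mm tall, loose, to be left alone; origin centre of underside.
- spoon_cup: Red plastic spoon cup, 76 mm across, 95 mm tall, loose, to be left alone; origin centre of underside.

How it is judged:
At the end, for the whole second after the job is handed in: Every tin present stands upright (within 0.1 rad) on the floor of the holder of its own colour (underside within 5 mm of the floor, centred within 8 mm), flat back to the white wall (within 0.25 rad), at rest and released (horizontal distance between tin_green and holder_green below 0.008 m and z of tin_green in the frame of holder_green below 0.011 m and angle between each of tin_green, tin_red, tin_yellow's own z axis and vertical below 0.1 rad and angle between the x axis of tin_green and the x axis of holder_green, either way round below 0.25 rad and linear speed of each of tin_green, tin_red, tin_yellow below 0.02 m/s and horizontal distance between tin_red and holder_red below 0.008 m and z of tin_red in the frame of holder_red below 0.011 m and angle between the x axis of tin_red and the x axis of holder_red, either way round below 0.25 rad and horizontal distance between tin_yellow and holder_yellow below 0.008 m and z of tin_yellow in the frame of holder_yellow below 0.011 m and angle between the x axis of tin_yellow and the x axis of holder_yellow, either way round below 0.25 rad); the robot touches nothing.
It fails at once if the teapot is shifted more than 40 mm or knocked over (distance of teapot from where it was at the start of the episode above 0.04 m or angle between teapot's own z axis and vertical above 0.5 rad).
It fails at once if the glass is shifted more than 40 mm or knocked over (distance of glass from where it was at the start of the episode above 0.04 m or angle between glass's own z axis and vertical above 0.5 rad).
It fails at once if the spoon cup is shifted more than 40 mm or knocked over (distance of spoon_cup from where it was at the start of the episode above 0.04 m or angle between spoon_cup's own z axis and vertical above 0.5 rad).
Of tin_green, tin_red, tin_yellow only 2 to 3 are there at a start; the rules pass over those that are not, and their reading is None.
At some moment in a run one of tin_green, tin_red, tin_yellow may be knocked a few centimetres aside while the robot is not near it.
Once in a run the grip may slacken for a moment while it holds something.
It also fails if it takes over 210 s, if anything falls off the work surface, if the arm or the gripper's body presses on something with over 40 N, if the wrist force passes 120 N, or if a joint passes its speed limit or range.

## Robot

A 6-joint arm with a two-finger parallel gripper is mounted at the origin on the work surface. World frame = base frame: x ahead of the robot, y to its left, z up, the work surface at z = 0. Lengths are in m, angles in rad, forces in N, time in s.
With the tool pointing down it reaches from about 0.275 to 0.75 m from the base axis. Payload 10.2 kg.
Tool frame: the origin (TCP) lies on the centre line of the jaws, within the pads' length; the fingertips stand 8 mm ahead of it and the grasp point (between the pads) lies 11 mm behind it; y points along the fingers, x is the direction in which the jaws open and shut, and the axes are right-handed (so a half turn about y gives the same grasp; the last joint's range is limited). The gripper opens to 85 mm and grips with 20 to 120 N. Pads are 22 mm wide; open, the fingers measure 114 mm over their backs; the gripper's body (76 mm by 85 mm) begins 54 mm behind the grasp point. The pads swing forward as they close: fully open they stand 13 mm farther back than shut.
Start: joints at [0.886, 0.313, 1.498, -0, 1.331, -0.223], TCP at [0.234, 0.47, 0.239] pointing down, gripper open.
Joint ranges: [-2.94, 2.94], [-0.97, 2.17], [0.19, 2.56], [-1.23, 4.37], [0.02, 3.11], [-2.88, 2.88]. Speed limits (rad/s): [2.39, 2.39, 3.01, 3.14, 3.14, 3.14].

## Interface

Orientations are given as a unit quaternion [x, y, z, w].
In Python, from bench import bot gives the robot as it stands.
- The arm moves only by the tool step_arm, never from a script. Its argument "targets" is a list of rows, each a list of 3 entries, a list of its own where there are three numbers: the shift along the tool's x, y, z in mm, then the turn, a rotation vector about the tool's x, y, z in rad, then the finger opening in mm, from 0 to 85.4. In form: [[[x, y, z], [rx, ry, rz], grip], ...]. A call has 1 to 8 rows; each row shifts and turns the commanded pose from where the row before left it, along the tool's axes as they then stand; what a row does not reach is not made up. A row lasts 1/8 s, in which the tool goes at most 62.5 mm and 10.7 degrees, less where a joint would pass 70% of its speed; a pose out of reach is approached as far as the arm can. A call with a gripper value outside its range is refused whole. The fingers move at their own pace and stop on an object; the grip force is fixed at half the most. Time passes only in rows, so rows that do not move let the fingers close. It gives the time, the measured TCP pose, the force and the opening at its end, in the units of the state.
- bot.read_state(): the state, without advancing time (a new reading comes with each control period).
- bot.get_image(name): name is "side" or "top"; returns a dict with "frame" (400x640x3 uint8, blue, green, red), "camera_matrix" (3x3 intrinsics, pixels), "D" ([k1, k2, p1, p2, k3] as OpenCV has them; the pictures are not rectified), "origin" and "orientation" of the camera in the world. Camera axes: x right, y down, z forward; pixel columns grow to the right and rows downward; lengths in m; the calibration is good to about 2 mm. A picture is of the moment at which its call begins. There is no depth.
- bot.job_done(): hands the job in, once; it reports no verdict.
The state is a dict: "t": time; "qpos": joint angles; "joint_velocities": joint speeds; "effort": joint torques, N m; "ee_pos": TCP position; "ee_rot": TCP orientation; "contact_force": force on the tool from outside, world axes, zero at the start; "torque": the same for the moment, N m; "finger_gap": finger opening in m.
Only numpy, scipy, OpenCV 4.12 (cv2) and the standard library are available. Lean on these libraries where they do the work, as an engineer would, in place of code of your own. Each camera call takes 0.05 s, during which the arm holds its last target. There are 200 camera calls.

## Working session

There is one attempt and no reset: what is moved stays moved. The work goes in short steps, Python scripts to look and compute and a tool call to move; the robot and the scene stay as the last step left them, time stands still between calls to the robot, and variables do not carry over. Pictures are saved under pics/ and viewed, about 12 in all and at most 16, crops included, and the job is handed in when it is done.

Besides the shell and the picture viewer there is one more tool, called after "Request:" by a JSON object that holds its "api" and its "payload", one argument or row to a line. step_arm: Moves the arm, as the interface text tells. Its arguments: {"type":"object","properties":{"targets":{"type":"array","items":{"type":"array"}}},"required":["targets"]}

```bash
ls; mkdir -p pics; cat > h.py <<'E'
import numpy as np, cv2
from scipy.spatial.transform import Rotation as R
from bench import bot
def cam(n):
    d=bot.get_image(n); np.savez(f'/tmp/{n}.npz',**{k:np.array(v) for k,v in d.items()}); return d
def load(n): return np.load(f'/tmp/{n}.npz')
def rot(o):
    o=np.array(o); return o if o.shape==(3,3) else R.from_quat(o).as_matrix()
def pix(d,uv,z):
    uv=np.array(uv,float).reshape(-1,1,2)
    p=cv2.undistortPoints(uv,d['camera_matrix'],d['D']).reshape(-1,2)
    r=np.c_[p,np.ones(len(p))]@rot(d['orientation']).T
    o=np.array(d['origin']); return o+r*((z-o[2])/r[:,2])[:,None]
def proj(d,P):
    M=rot(d['orientation']); o=np.array(d['origin'])
    return cv2.projectPoints((np.array(P,float).reshape(-1,3)-o)@M,np.zeros(3),np.zeros(3),d['camera_matrix'],d['D'])[0].reshape(-1,2)
E
python3 - <<'E'
from h import *
for n in('top','side'):
    d=cam(n); cv2.imwrite(f'pics/{n}0.png',d['frame']); print(n,d['camera_matrix'],d['D'],d['origin'],d['orientation'])
print(bot.read_state())
E
```

```text
pics
top [[424.41104291   0.         317.74581818]
 [  0.         424.41104291 199.95880599]
 [  0.           0.           1.        ]] [-0.07944766  0.          0.          0.          0.        ] [0.51231102 0.00531213 1.17463004] [-0.70369013  0.70968382 -0.01485954  0.03079397]
side [[405.74155541   0.         317.73003152]
 [  0.         405.74155541 197.39643661]
 [  0.           0.           1.        ]] [-0.08377505  0.          0.          0.          0.        ] [ 0.47283452 -0.83758349  0.98666578] [ 0.92798696 -0.06310503  0.02692022 -0.36624206]
{'t': 0.1, 'qpos': array([ 8.85624192e-01,  3.13395177e-01,  1.49835442e+00,  4.38755596e-06,
        1.33100073e+00, -2.23384513e-01]), 'joint_velocities': array([-0.00140049, -0.00277107, -0.0017726 , -0.00051045, -0.00140155,
        0.00211937]), 'effort': array([ 4.14733076e-03, -4.12898576e+01, -2.60136491e+01, -1.17042132e-04,
        3.07333197e-03,  2.45475235e-05]), 'ee_pos': array([0.23377439, 0.4698356 , 0.23879424]), 'ee_rot': array([ 0.60128671,  0.37191933, -0.37269445, -0.60102343]), 'contact_force': array([ 0.0773181 , -0.71562978,  0.90665147]), 'torque': array([-0.05826694, -0.01980917, -0.0617263 ]), 'finger_gap': 0.08541628263233998}
```

View pics/top0.png

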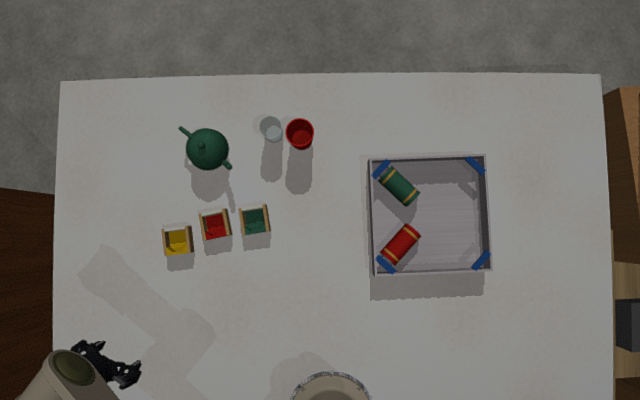

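View pics/side0.png

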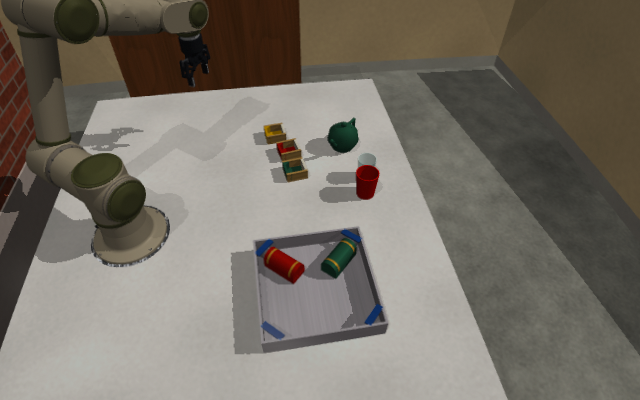

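Top view (up = +x, left = +y): the green tin is in the crate's top-left corner at about (398,186). The red tin is bottom-left at (400,245), and there is no yellow tin. The holders are at green (255,220), red (215,225) and yellow (178,240). Next I'll look at enlarged crops.

```bash
python3 - <<'E'
from h import *
f=load('top')['frame']
a=cv2.resize(f[195:265,155:285],None,fx=6,fy=6,interpolation=cv2.INTER_CUBIC)
cv2.imwrite('pics/hold.png',a)
b=cv2.resize(f[145:285,360:500],None,fx=4.2,fy=4.2,interpolation=cv2.INTER_CUBIC)
cv2.imwrite('pics/crate.png',b); print(a.shape,b.shape)
E
```

```text
(420, 780, 3) (588, 588, 3)
```

View pics/hold.png

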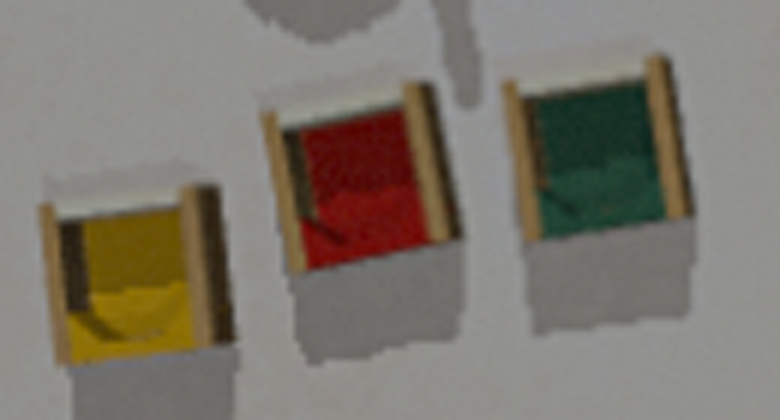

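View pics/crate.png

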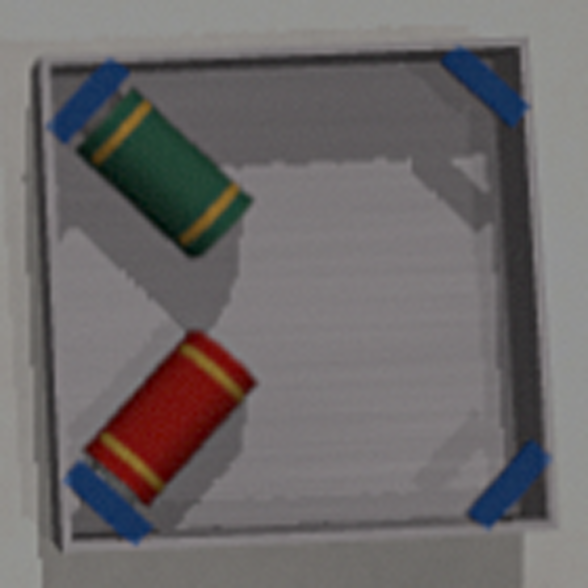

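Enlarged crops: the white walls are on the +x (up) side of each holder, tilted by about +0.17 rad. Both tins have their lids under the left-hand braces. I'll fit models to the clicked points and overlay them in both views.

```bash
cat > meas.py <<'E'
from h import *
from scipy.optimize import least_squares
T=load('top'); S=load('side')
def un(c,s,o): return (np.array(c,float)+.5)/s-.5+np.array(o)
def fit(loc,uv,x0):
    def f(p):
        c,s=np.cos(p[2]),np.sin(p[2]); l=np.array(loc)
        P=np.c_[p[0]+c*l[:,0]-s*l[:,1],p[1]+s*l[:,0]+c*l[:,1],l[:,2]]
        return (proj(T,P)-uv).ravel()
    r=least_squares(f,x0); print(np.round(r.x,4),'res px',np.round(r.fun,1)); return r.x
q=.037; H=[(q,q,.036),(q,-q,.036),(-q,-q,.036),(-q,q,.036)]
ho=(155,195); co=(360,145)
red=fit(H,un([(263,113),(427,83),(455,242),(292,272)],6,ho),[.44,.27,.17])
grn=fit(H,un([(503,83),(662,55),(690,215),(530,240)],6,ho),[.46,.17,.17])
k=.156; C=[(k,k,.058),(k,-k,.058),(-k,-k,.058),(-k,k,.058)]
cr=fit(C,un([(33,58),(525,40),(555,525),(60,550)],4.2,co),[.47,-.3,.05])
# tin: local x = axis towards lid, origin underside centre
B=[(.105,.026,.032),(.105,-.026,.032),(0,-.026,.032),(0,.026,.032)]
tg=fit(B,un([(80,148),(133,90),(253,203),(197,257)],4.2,co),[.47,-.26,.8])
tr=fit(B,un([(150,506),(87,450),(195,330),(257,382)],4.2,co),[.47,-.26,2.3])
np.savez('/tmp/m.npz',red=red,grn=grn,cr=cr,tg=tg,tr=tr)
def tf(p,L):
    L=np.array(L); c,s=np.cos(p[2]),np.sin(p[2]); return np.c_[p[0]+c*L[:,0]-s*L[:,1],p[1]+s*L[:,0]+c*L[:,1],L[:,2]]
if __name__=='__main__':
    out=[]
    for d,rs in((T,[(150,190,140,80),(360,145,140,140)]),(S,[(255,115,70,80),(245,222,150,130)])):
        for (x,y,w,h) in rs:
            sc=290/h; im=cv2.resize(d['frame'][y:y+h,x:x+w],None,fx=sc,fy=sc,interpolation=cv2.INTER_CUBIC)
            for p,L in((red,H),(grn,H),(cr,C),(tg,B),(tr,B)):
                pts=proj(d,tf(p,L)); pts=((pts-(x,y)+.5)*sc-.5).astype(int)
                cv2.polylines(im,[pts],True,(255,255,0),1)
            im=im[:,:400]; out.append(cv2.copyMakeBorder(im,0,0,0,400-im.shape[1],0))
    cv2.imwrite('pics/ov.png',np.vstack([np.hstack(out[:2]),np.hstack(out[2:])]))
E
python3 meas.py
```

```text
[0.523  0.3111 0.1796] res px [ 0.5 -0.2 -0.4 -0.2 -0.3  0.2  0.3  0.2]
[0.5355 0.2032 0.1651] res px [-0.1 -0.3  0.2 -0.3  0.1  0.1 -0.2  0.6]
[ 0.5449 -0.2648  0.0343] res px [ 0.4 -0.6 -0.3 -1.2  0.2  1.  -0.2  0.7]
[ 0.5851 -0.2268  0.7987] res px [-0.3 -0.2  0.2 -0.2 -0.  -0.4  0.2  0.7]
[ 0.5053 -0.2257  2.4059] res px [-0.3 -0.   0.1  0.4  0.2 -0.4 -0.   0.1]
```

View pics/ov.png

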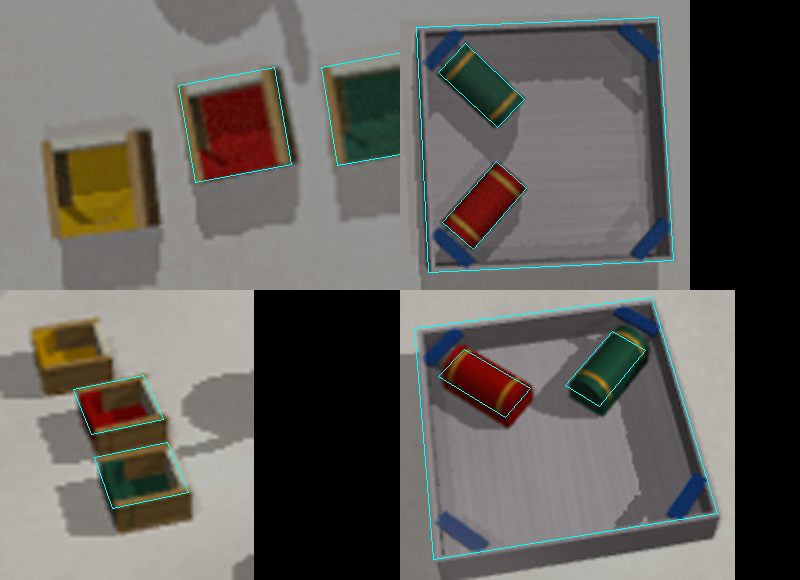

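```bash
cat >> h.py <<'E'
import json,os
def log():
    s=bot.read_state(); L=json.load(open('/tmp/log.json')) if os.path.exists('/tmp/log.json') else []
    L.append([list(map(float,s[k])) for k in('qpos','ee_pos','ee_rot')]); json.dump(L,open('/tmp/log.json','w')); return s
def delta(s,pos,M):
    """total shift (mm, in present tool axes) and rotvec (present tool axes) to pose"""
    M0=R.from_quat(s['ee_rot']).as_matrix(); return np.round(M0.T@(np.array(pos)-s['ee_pos'])*1e3,1),np.round(R.from_matrix(M0.T@M).as_rotvec(),3)
def down(yaw): # tool y down, tool x along yaw
    x=np.array([np.cos(yaw),np.sin(yaw),0]); y=np.array([0,0,-1.]); return np.c_[x,y,np.cross(x,y)]
E
python3 - <<'E'
from h import *
s=log(); M=R.from_quat(s['ee_rot']).as_matrix(); print(M.round(3))
m=np.load('/tmp/m.npz')
for n in('tr','tg'):
    x,y,a=m[n]; p=np.array([x+.065*np.cos(a),y+.065*np.sin(a),.17])
    for k in(-1,1): print(n,p.round(3),'jaw yaw',a+k*np.pi/2,delta(s,p,down(a+k*np.pi/2)))
E
```

```text
[[ 0.446 -0.001 -0.895]
 [ 0.895 -0.001  0.446]
 [-0.001 -1.     0.   ]]
tr [ 0.457 -0.182  0.17 ] jaw yaw 0.8351212618390718 (array([-484.1,   69.2, -490.4]), array([-0.   ,  0.274, -0.001]))
tr [ 0.457 -0.182  0.17 ] jaw yaw 3.976713915428865 (array([-484.1,   69.2, -490.4]), array([-2.000e-03, -2.868e+00,  0.000e+00]))
tg [ 0.63 -0.18  0.17] jaw yaw -0.7720762141736675 (array([-405.2,   69.1, -644.8]), array([ 1.000e-03,  1.881e+00, -1.000e-03]))
tg [ 0.63 -0.18  0.17] jaw yaw 2.3695164394161257 (array([-405.2,   69.1, -644.8]), array([-1.000e-03, -1.261e+00, -1.000e-03]))
```

Request:
{"api": "step_arm", "payload": {
  "targets": [
    [[-30, 0, -31], [0, 0, 0], 65],
    [[-30, 0, -31], [0, 0, 0], 65],
    [[-30, 0, -31], [0, 0, 0], 65],
    [[-30, 0, -31], [0, 0, 0], 65],
    [[-30, 0, -31], [0, 0, 0], 65],
    [[-30, 0, -31], [0, 0, 0], 65],
    [[-30, 0, -31], [0, 0, 0], 65],
    [[-30, 0, -31], [0, 0, 0], 65]
  ]
}}

```text
t: 1.1
ee_pos: [0.3491, 0.1433, 0.2392]
ee_rot: [-0.601, -0.372, 0.372, 0.601]
contact_force: [0.4, -0.0, 0.7]
finger_gap: 0.0652
```

```bash
python3 -c "
from h import *
log()"
```

Request:
{"api": "step_arm", "payload": {
  "targets": [
    [[-30, 0, -30], [0, 0, 0], 65],
    [[-30, 0, -30], [0, 0, 0], 65],
    [[-30, 0, -30], [0, 0, 0], 65],
    [[-30, 0, -30], [0, 0, 0], 65],
    [[-30, 0, -30], [0, 0, 0], 65],
    [[-30, 0, -30], [0, 0, 0], 65],
    [[-30, 0, -30], [0, 0, 0], 65],
    [[-30, 0, -30], [0, 0, 0], 65]
  ]
}}

```text
t: 2.1
ee_pos: [0.4571, -0.1785, 0.239]
ee_rot: [-0.601, -0.372, 0.372, 0.601]
contact_force: [-0.1, -0.2, -0.3]
finger_gap: 0.0652
```

```bash
python3 -c "
from h import *
log()"
```

Request:
{"api": "step_arm", "payload": {
  "targets": [
    [[0, 0, 0], [0.15, 0, 0], 65],
    [[0, 0, 0], [0.15, 0, 0.1], 65],
    [[0, 0, 0], [0, 0, 0.15], 65],
    [[0, 0, 0], [0, 0.1, 0], 65],
    [[0, 0, 0], [0, 0, 0], 65]
  ]
}}

```text
t: 2.72
ee_pos: [0.457, -0.1769, 0.2389]
ee_rot: [-0.565, -0.213, 0.477, 0.639]
contact_force: [0.3, -0.2, 0.5]
finger_gap: 0.0649
```

```bash
python3 - <<'E'
from h import *
s=log()
L=json.load(open('/tmp/log.json'))
for q,p,o in L: print(np.round(q,3),np.round(p,4),np.round(o,4))
def W(q,Fix=None):
    e=R.from_euler
    A=e('z',q[0]); B=A*e('y',q[1]); C=B*e('y',q[2]); D=C*e('z',q[3]); E=D*e('y',q[4]); F=E*e('z',q[5]); return A,B,C,D,E,F
for q,p,o in L:
    print((W(q)[-1].inv()*R.from_quat(o)).as_matrix().round(3).tolist())
E
```

```text
[ 0.886  0.313  1.498  0.     1.331 -0.223] [0.2338 0.4698 0.2388] [ 0.6013  0.3719 -0.3727 -0.601 ]
[ 0.076 -0.022  1.89   0.     1.274 -1.033] [0.3491 0.1433 0.2392] [-0.6011 -0.3723  0.3724  0.6012]
[-0.612  0.238  1.597  0.     1.307 -1.72 ] [ 0.4571 -0.1785  0.239 ] [-0.601  -0.3722  0.3723  0.6014]
[-0.48   0.425  1.389 -0.255  1.624 -1.496] [ 0.457  -0.1769  0.2389] [-0.5648 -0.2132  0.4767  0.6389]
[[-1.0, 0.0, 0.0], [0.0, 0.0, 1.0], [0.0, 1.0, -0.0]]
[[-1.0, -0.0, 0.0], [0.0, 0.0, 1.0], [-0.0, 1.0, -0.0]]
[[-1.0, -0.0, 0.0], [0.0, 0.0, 1.0], [-0.0, 1.0, -0.0]]
[[-1.0, -0.0, 0.0], [0.0, 0.0, 1.0], [-0.0, 1.0, -0.0]]
```

```bash
cat > kin.py <<'E'
from h import *
def W(q):
    e=R.from_euler
    A=e('z',q[0]); B=A*e('y',q[1]); C=B*e('y',q[2]); D=C*e('z',q[3]); E=D*e('y',q[4]); F=E*e('z',q[5]); return A,B,C,D,E,F
FIX=R.from_matrix([[-1,0,0],[0,0,1],[0,1,0]])
ex,ey,ez=np.eye(3)
def basis(q):
    A,B,C,D,E,F=W(q); return np.c_[A.apply(ez),A.apply(ey),B.apply(ez),C.apply(ez),D.apply(ey),E.apply(ez)]
L=json.load(open('/tmp/log.json'))
Mx=np.vstack([basis(q) for q,p,o in L]); y=np.hstack([p for q,p,o in L])
K,_,rk,_=np.linalg.lstsq(Mx,y,rcond=None); 
if __name__=='__main__': print('h,lat,L1,L2,lat2,L3',K.round(4),rk,'maxres',abs(Mx@K-y).max())
def fk(q): return basis(q)@K, W(q)[-1]*FIX
LO=np.array([-2.94,-.97,.19,-1.23,.02,-2.88]); HI=np.array([2.94,2.17,2.56,4.37,3.11,2.88])
def ik(pos,M,q0):
    Rt=R.from_matrix(M)
    def f(q): p,r=fk(q); return np.r_[(p-pos)*5,(r.inv()*Rt).as_rotvec(),1e-4*(q-q0)]
    r=least_squares(f,np.clip(q0,LO+.01,HI-.01),bounds=(LO,HI)); return r.x,np.linalg.norm(f(r.x)[:6])
from scipy.optimize import least_squares
E
python3 kin.py; python3 - <<'E'
from kin import *
m=np.load('/tmp/m.npz'); rng=np.random.default_rng(0)
for n in('red','grn'):
    x,y,a=m[n]; h=np.array([np.cos(a),np.sin(a),0])
    for tilt in(0,.25,.5):
      for sg in(1,-1):
        sols=[]
        for k in range(60):
            yv=np.cos(tilt)*h-np.sin(tilt)*ez; xv=sg*np.cross(h,ez)
            M=np.c_[xv,yv,np.cross(xv,yv)]
            q,e=ik(np.array([x,y,.075])+.011*yv,M,rng.uniform(LO,HI))
            if e<1e-3 and not any(np.abs(q-s).max()<.1 for s in sols): sols.append(q)
        print(n,tilt,sg,[s.round(2).tolist() for s in sols])
E
```

```text
h,lat,L1,L2,lat2,L3 [ 0.156   0.1176  0.4446  0.3857 -0.0012  0.2483] 6 maxres 0.00025927474890613533
red 0 1 [[0.44, 0.83, 2.19, 3.41, 1.45, -1.6]]
red 0 -1 [[0.44, 0.83, 2.19, 3.41, 1.45, 1.54]]
red 0.25 1 [[0.44, 0.67, 2.19, 3.43, 1.05, -1.65]]
red 0.25 -1 [[0.44, 0.67, 2.19, 3.43, 1.05, 1.49]]
red 0.5 1 [[0.42, 0.55, 2.14, 3.51, 0.63, -1.75]]
red 0.5 -1 [[0.42, 0.55, 2.14, 3.51, 0.63, 1.39]]
grn 0 1 [[0.15, 0.82, 2.33, 3.12, 1.58, -1.57]]
grn 0 -1 [[0.15, 0.82, 2.33, 3.12, 1.58, 1.57]]
grn 0.25 1 [[0.15, 0.64, 2.34, 3.12, 1.15, -1.57]]
grn 0.25 -1 [[0.15, 0.64, 2.34, 3.12, 1.15, 1.57]]
grn 0.5 1 [[0.15, 0.49, 2.27, 3.12, 0.7, -1.56]]
grn 0.5 -1 [[0.15, 0.49, 2.27, 3.12, 0.7, 1.58]]
```

The arm model fits to 0.3 mm, and the horizontal placing pose is reachable on the q4≈π branch. Next I'll compute the hover and grasp for red, tilted 0.15 rad.

```bash
cat >> kin.py <<'E'
def tinM(d,xdir,t): # tool pose for tin axis d (lid), flat-back direction xdir, tilt t; tool z ~ lid
    xv=np.cross(xdir,d); yv=np.cos(t)*xdir-np.sin(t)*d; return np.c_[xv,yv,np.cross(xv,yv)]
def grasp(n,z,off=.07,t=.15):
    m=np.load('/tmp/m.npz'); x,y,a=m[n]; d=np.array([np.cos(a),np.sin(a),0]); M=tinM(d,-ez,t)
    return np.array([x,y,0])+off*d+z*ez+.011*M[:,1],M,d
E
python3 - <<'E'
from kin import *
s=bot.read_state()
for z in(.13,.025):
    p,M,d=grasp('tr',z); print(p.round(4),delta(s,p,M),ik(p,M,s['qpos']))
print('down from hover, drag in tool axes:', M.T@[0,0,-105], M.T@(-d*40))
E
```

```text
[ 0.4546 -0.1799  0.1191] (array([ 28.3, 112. , -32.1]), array([-0.397,  0.226, -0.286])) (array([-0.6070543 ,  0.27717654,  1.89756978, -0.02626245,  0.81823919,
       -1.42565144]), np.float64(1.6790437987416387e-08))
[ 0.4546 -0.1799  0.0141] (array([ 56.2, 209.1, -60.5]), array([-0.397,  0.226, -0.286])) (array([-0.60705525,  0.4489493 ,  2.0004975 , -0.03706332,  0.5436707 ,
       -1.4118819 ]), np.float64(2.2024058283247167e-08))
down from hover, drag in tool axes: [  0.         103.82096318  15.69100391] [ 1.01898022e-15  5.97752530e+00 -3.95508431e+01]
```

Request:
{"api": "step_arm", "payload": {
  "targets": [
    [[14, 0, -16], [0, 0, 0], 72],
    [[14, 56, -16], [0, 0, 0], 72],
    [[0, 56, 0], [0, 0, 0], 72],
    [[0, 0, 0], [-0.132, 0.075, -0.095], 72],
    [[0, 0, 0], [-0.132, 0.075, -0.095], 72],
    [[0, 0, 0], [-0.132, 0.075, -0.095], 72],
    [[0, 0, 0], [0, 0, 0], 72]
  ]
}}

```text
t: 3.6
ee_pos: [0.453, -0.1805, 0.1198]
ee_rot: [0.693, 0.307, -0.265, -0.596]
contact_force: [0.2, 0.5, 0.3]
finger_gap: 0.0721
```

```bash
python3 - <<'E'
from kin import *
s=log(); print(s['finger_gap'],s['qpos'].round(2))
p,M,d=grasp('tr',.025); print(delta(s,p,M))
d=cam('top'); f=d['frame'][130:290,330:510]
g=cam('side')['frame'][200:360,220:400]
cv2.imwrite('pics/hov.png',np.hstack([cv2.resize(v,None,fx=2.2,fy=2.2,interpolation=cv2.INTER_CUBIC) for v in(f,g)]))
E
```

```text
0.07207343356600279 [-0.61  0.3   1.86 -0.03  0.83 -1.43]
(array([  1.7, 104.6,  14.9]), array([-0.001, -0.   , -0.002]))
```

View pics/hov.png

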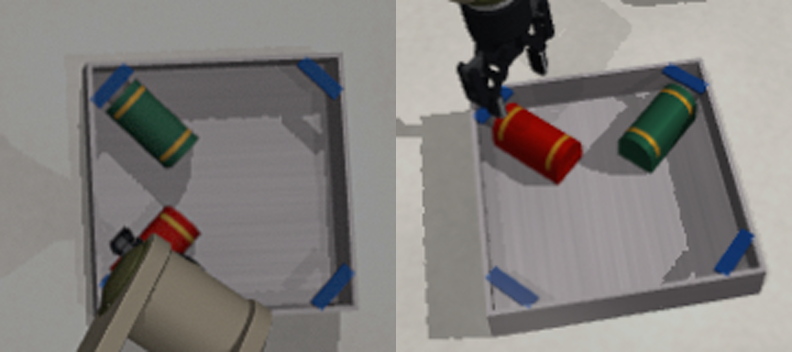

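The jaws straddle the red tin in both views. Descending.

Request:
{"api": "step_arm", "payload": {
  "targets": [
    [[0.5, 25, 4], [0, 0, 0], 72],
    [[0.5, 25, 4], [0, 0, 0], 72],
    [[0.5, 25, 4], [0, 0, 0], 72],
    [[0, 10, 1], [0, 0, 0], 72],
    [[0, 0, 0], [0, 0, 0], 72]
  ]
}}

```text
t: 4.32
ee_pos: [0.4556, -0.1793, 0.0333]
ee_rot: [0.693, 0.307, -0.265, -0.596]
contact_force: [0.2, -0.8, -0.2]
finger_gap: 0.0721
```

Request:
{"api": "step_arm", "payload": {
  "targets": [
    [[0, 10, 1], [0, 0, 0], 72],
    [[0, 9, 1], [0, 0, 0], 72],
    [[0, 0, 0], [0, 0, 0], 72]
  ]
}}

```text
t: 4.7
ee_pos: [0.4557, -0.1797, 0.014]
ee_rot: [0.693, 0.307, -0.265, -0.596]
contact_force: [-1.0, 0.1, -0.2]
finger_gap: 0.0719
```

Request:
{"api": "step_arm", "payload": {
  "targets": [
    [[0, 0, 0], [0, 0, 0], 40],
    [[0, 0, 0], [0, 0, 0], 40],
    [[0, 0, 0], [0, 0, 0], 40],
    [[0, 0, 0], [0, 0, 0], 40],
    [[0, 0, 0], [0, 0, 0], 40],
    [[0, 0, 0], [0, 0, 0], 40]
  ]
}}

```text
t: 5.45
ee_pos: [0.4561, -0.1799, 0.0149]
ee_rot: [0.693, 0.307, -0.264, -0.596]
contact_force: [-1.1, 0.8, 6.2]
finger_gap: 0.0512
```

Request:
{"api": "step_arm", "payload": {
  "targets": [
    [[0, -0.2, -6], [0, 0, 0], 40],
    [[0, 0.9, -6], [0, 0, 0], 40],
    [[0, 0.9, -6], [0, 0, 0], 40],
    [[0, 0.9, -6], [0, 0, 0], 40],
    [[0, 0.9, -6], [0, 0, 0], 40],
    [[0, 0.9, -6], [0, 0, 0], 40],
    [[0, 0.9, -6], [0, 0, 0], 40],
    [[0, 0.9, -6], [0, 0, 0], 40]
  ]
}}

```text
t: 6.45
ee_pos: [0.492, -0.2125, 0.0156]
ee_rot: [0.693, 0.307, -0.265, -0.596]
contact_force: [-0.5, -0.1, -2.3]
finger_gap: 0.0509
```

Request:
{"api": "step_arm", "payload": {
  "targets": [
    [[0, 0, 0], [0, 0, 0], 40],
    [[0, -20, -3], [0, 0, 0], 40],
    [[0, -20, -3], [0, 0, 0], 40],
    [[0, 0, 0], [0, 0, 0], 40]
  ]
}}

```text
t: 6.95
ee_pos: [0.4922, -0.2125, 0.0571]
ee_rot: [0.694, 0.307, -0.264, -0.595]
contact_force: [-0.1, 0.9, -2.9]
finger_gap: 0.0513
```

```bash
python3 - <<'E'
from kin import *
s=log(); print(s['finger_gap'],s['qpos'].round(2))
f=cam('top')['frame'][130:290,330:510]
g=cam('side')['frame'][180:360,220:420]
cv2.imwrite('pics/lift.png',np.hstack([cv2.resize(v,(396,352),interpolation=cv2.INTER_CUBIC) for v in(f,g)]))
E
```

```text
0.051272118698795686 [-0.62  0.49  1.78 -0.03  0.72 -1.43]
```

View pics/lift.png

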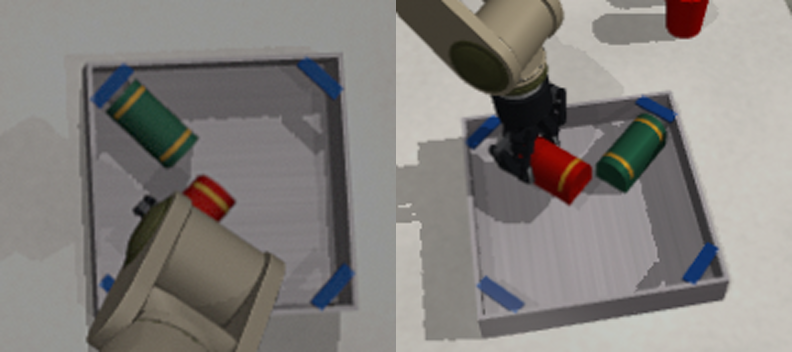

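```bash
cat >> kin.py <<'E'
def place(n,z,off=.07,t=.15,dx=0,dy=0,xo=.007):
    """TCP pose so tin underside centre sits at height z above table in holder n (xo: grasp point ahead of axis)"""
    m=np.load('/tmp/m.npz'); x,y,a=m[n]; h=np.array([np.cos(a),np.sin(a),0]); w=np.cross(ez,h)
    M=tinM(ez,h,t); return np.array([x,y,0])+(dx+xo)*h+dy*w+(z+off)*ez+.011*M[:,1],M
def rows(qs,p0=None):
    out=[]
    for a,b in zip(qs[:-1],qs[1:]):
        pa,ra=fk(a); pb,rb=fk(b); out.append([(ra.inv().apply(pb-pa)*1e3).round(0).astype(int).tolist(),(ra.inv()*rb).as_rotvec().round(2).tolist(),40])
    return out
def show(qs,t=.15,off=.07):
    lo=9
    for q in qs:
        p,r=fk(q); M=r.as_matrix(); ax=M@np.array([0,-np.sin(t),np.cos(t)]); fx=M@np.array([0,np.cos(t),np.sin(t)])
        g=p-.011*M[:,1]; ends=[g-off*ax,g+(.13-off)*ax]; wr=p-K[5]*M[:,1]
        yield p.round(2).tolist(),'ends z',round(min(e[2] for e in ends),2),'wrist',wr.round(2).tolist()
E
python3 - <<'E'
from kin import *
s=bot.read_state(); q0=s['qpos']
pA=s['ee_pos']+[0,0,.24]; MA=R.from_quat(s['ee_rot']).as_matrix(); qA,eA=ik(pA,MA,q0)
p,M=place('red',.12); qB,eB=ik(p,M,np.array([.44,.6,2.1,3.4,1.2,-1.6]))
print(qA.round(2),eA,qB.round(2),eB, delta(s,pA,MA))
mid=(qA+qB)/2; mid[1]-=.5; mid[0]=0
from scipy.interpolate import CubicSpline
N=26; cs=lambda u:np.array([ (1-x)*(1-2*x)*qA+4*x*(1-x)*mid+x*(2*x-1)*qB for x in u])
qs=cs(np.linspace(0,1,N+1))
for i,v in enumerate(show(qs)): 
    if i%3==0 or i==N: print(i,v)
rr=rows(qs); print('max turn',max(np.linalg.norm(r[1]) for r in rr),'max dq/lim',(abs(np.diff(qs,axis=0)).max(0)*8/[2.39,2.39,3.01,3.14,3.14,3.14]).round(2))
np.save('/tmp/qs.npy',qs)
print(json.dumps(rr))
E
```

```text
[-0.62  0.26  1.44 -0.02  1.3  -1.45] 1.0795828414403757e-08 [ 0.45  0.45  2.04  3.52  0.8  -1.8 ] 1.0614510453446304e-08 (array([-2.000e-01, -2.373e+02, -3.560e+01]), array([0., 0., 0.]))
0 ([0.49, -0.21, 0.3], 'ends z', np.float64(0.31), 'wrist', [0.47, -0.19, 0.51])
3 ([0.52, -0.04, 0.38], 'ends z', np.float64(0.38), 'wrist', [0.43, -0.08, 0.57])
6 ([0.51, 0.11, 0.46], 'ends z', np.float64(0.45), 'wrist', [0.38, -0.0, 0.6])
9 ([0.48, 0.22, 0.53], 'ends z', np.float64(0.52), 'wrist', [0.35, 0.05, 0.6])
12 ([0.44, 0.28, 0.59], 'ends z', np.float64(0.58), 'wrist', [0.33, 0.1, 0.58])
15 ([0.44, 0.31, 0.61], 'ends z', np.float64(0.59), 'wrist', [0.33, 0.13, 0.54])
18 ([0.47, 0.32, 0.58], 'ends z', np.float64(0.54), 'wrist', [0.34, 0.17, 0.48])
21 ([0.52, 0.32, 0.49], 'ends z', np.float64(0.43), 'wrist', [0.34, 0.21, 0.4])
24 ([0.55, 0.32, 0.33], 'ends z', np.float64(0.26), 'wrist', [0.34, 0.25, 0.3])
26 ([0.54, 0.31, 0.19], 'ends z', np.float64(0.12), 'wrist', [0.33, 0.28, 0.22])
max turn 0.1606237840420901 max dq/lim [0.18 0.27 0.06 0.35 0.05 0.03]
[[[53, -31, 22], [-0.04, -0.03, -0.1
[... 349 characters left out ...]
 7, 21], [0.03, 0.04, -0.13], 40], [[23, 8, 18], [0.02, 0.06, -0.12], 40], [[18, 8, 15], [0.02, 0.07, -0.11], 40], [[12, 8, 11], [0.01, 0.08, -0.1], 40], [[7, 8, 7], [0.01, 0.09, -0.1], 40], [[1, 7, 1], [-0.0, 0.1, -0.09], 40], [[-3, 5, -4], [-0.02, 0.11, -0.08], 40], [[-8, 3, -11], [-0.03, 0.11, -0.07], 40], [[-11, 1, -17], [-0.04, 0.11, -0.06], 40], [[-14, -1, -24], [-0.06, 0.11, -0.06], 40], [[-15, -3, -32], [-0.07, 0.11, -0.05], 40], [[-16, -5, -39], [-0.09, 0.11, -0.05], 40], [[-15, -6, -47], [-0.1, 0.1, -0.05], 40], [[-13, -8, -54], [-0.11, 0.09, -0.05], 40], [[-10, -9, -60], [-0.13, 0.08, -0.05], 40], [[-6, -9, -66], [-0.13, 0.07, -0.06], 40], [[0, -8, -71], [-0.14, 0.05, -0.06], 40]]
```

Request:
{"api": "step_arm", "payload": {
  "targets": [
    [[0, -40, -6], [0, 0, 0], 40],
    [[0, -50, -7.5], [0, 0, 0], 40],
    [[0, -50, -7.5], [0, 0, 0], 40],
    [[0, -50, -7.5], [0, 0, 0], 40],
    [[0, -40, -6], [0, 0, 0], 40],
    [[0, -7, -1], [0, 0, 0], 40],
    [[0, 0, 0], [0, 0, 0], 40]
  ]
}}

```text
t: 7.92
ee_pos: [0.4914, -0.2117, 0.2939]
ee_rot: [0.692, 0.307, -0.265, -0.597]
contact_force: [0.1, -0.3, -2.4]
finger_gap: 0.0508
```

Request:
{"api": "step_arm", "payload": {
  "targets": [
    [[26, -15, 11], [-0.02, -0.01, -0.08], 40],
    [[27, -15, 11], [-0.02, -0.02, -0.08], 40],
    [[46, -25, 23], [-0.03, -0.03, -0.15], 40],
    [[46, -19, 24], [-0.02, -0.03, -0.15], 40],
    [[46, -14, 25], [-0.01, -0.02, -0.15], 40],
    [[46, -9, 25], [0, -0.01, -0.15], 40],
    [[46, -5, 25], [0.01, 0, -0.14], 40],
    [[44, -1, 25], [0.02, 0.01, -0.14], 40]
  ]
}}

```text
t: 8.93
ee_pos: [0.483, 0.1258, 0.4774]
ee_rot: [0.439, 0.657, 0.022, -0.613]
contact_force: [0.2, -0.4, -1.5]
finger_gap: 0.0512
```

Request:
{"api": "step_arm", "payload": {
  "targets": [
    [[39, 2, 24], [0.02, 0.02, -0.14], 40],
    [[34, 5, 23], [0.03, 0.03, -0.13], 40],
    [[29, 7, 21], [0.03, 0.04, -0.13], 40],
    [[23, 8, 18], [0.02, 0.06, -0.12], 40],
    [[18, 8, 15], [0.02, 0.07, -0.11], 40],
    [[12, 8, 11], [0.01, 0.08, -0.1], 40],
    [[7, 8, 7], [0.01, 0.09, -0.1], 40],
    [[1, 7, 1], [0, 0.1, -0.09], 40]
  ]
}}

```text
t: 9.93
ee_pos: [0.4207, 0.2842, 0.6044]
ee_rot: [-0.032, -0.611, -0.318, 0.724]
contact_force: [0.9, -1.3, -1.2]
finger_gap: 0.051
```

```bash
python3 - <<'E'
from kin import *
s=log(); q0=s['qpos']; print(q0.round(2),s['finger_gap'],np.load('/tmp/qs.npy')[15].round(2))
p,M=place('red',.14); qB,eB=ik(p,M,np.array([.44,.6,2.1,3.4,1.2,-1.6]))
N=18; u=np.linspace(0,1,N+1); u=u-np.sin(2*np.pi*u)/(2*np.pi)*.6
qs=q0+u[:,None]*(qB-q0)
for i,v in enumerate(show(qs)): 
    if i%3==0 or i==N: print(i,v)
rr=rows(qs); print('max turn',max(np.linalg.norm(r[1]) for r in rr),max(np.linalg.norm(r[0]) for r in rr))
print(json.dumps(rr))
E
```

```text
[-0.1  -0.22  1.97  2.03  1.21 -1.65] 0.050988617355725865 [ 0.08 -0.12  1.79  2.02  1.02 -1.65]
0 ([0.41, 0.25, 0.57], 'ends z', np.float64(0.56), 'wrist', [0.3, 0.08, 0.5])
3 ([0.43, 0.25, 0.57], 'ends z', np.float64(0.54), 'wrist', [0.31, 0.09, 0.48])
6 ([0.47, 0.26, 0.54], 'ends z', np.float64(0.51), 'wrist', [0.33, 0.12, 0.44])
9 ([0.53, 0.27, 0.47], 'ends z', np.float64(0.41), 'wrist', [0.35, 0.17, 0.38])
12 ([0.56, 0.29, 0.35], 'ends z', np.float64(0.28), 'wrist', [0.35, 0.22, 0.31])
15 ([0.55, 0.31, 0.26], 'ends z', np.float64(0.19), 'wrist', [0.34, 0.26, 0.26])
18 ([0.54, 0.31, 0.21], 'ends z', np.float64(0.14), 'wrist', [0.33, 0.28, 0.24])
max turn 0.14352700094407325 42.15447781671598
[[[-1, 3, -5], [-0.01, 0.03, -0.02], 40], [[-1, 3, -6], [-0.01, 0.03, -0.03], 40], [[-2, 4, -8], [-0.02, 0.04, -0.03], 40], [[-3, 4, -11], [-0.02, 0.05, -0.04], 40], [[-5, 5, -15], [-0.03, 0.07, -0.05], 40], [[-8, 5, -19], [-0.04, 0.08, -0.05], 40], [[-11, 4, -24], [-0.06, 0.09, -0.05], 40], [[-15, 3, -29], [-0.07, 0.1, -0.05], 40], [[-17, 1, -33], [-0.09, 0.1, -0.05], 40], [[-19, -1, -36], [-0.1, 0.09, -0.04], 40], [[-18, -3, -38], [-0.1, 0.08, -0.03], 40], [[-16, -4, -37], [-0.09, 0.07, -0.03], 40], [[-13, -4, -34], [-0.09, 0.06, -0.02], 40], [[-10, -3, -30], [-0.07, 0.04, -0.02], 40], [[-8, -3, -25], [-0.06, 0.03, -0.02], 40], [[-6, -2, -19], [-0.05, 0.02, -0.01], 40], [[-4, -2, -16], [-0.04, 0.02, -0.01], 40], [[-3, -1, -13], [-0.03, 0.02, -0.01], 40]]
```

```bash
sed -i 's/D.apply(ey),E.apply(ez)\]/D.apply(ey),E.apply(ez),C.apply(ex),E.apply(ex)]/' kin.py; python3 kin.py; python3 - <<'E'
from kin import *
for q,p,o in L: print(np.round(q,2),((fk(q)[0]-p)*1e3).round(1))
s=bot.read_state(); print(s['ee_pos'],s['qpos'].round(2))
E
```

```text
h,lat,L1,L2,lat2,L3 [0.2013 0.1163 0.4389 0.3975 0.     0.2473 0.039  0.    ] 8 maxres 1.27675647831893e-15
[ 0.89  0.31  1.5   0.    1.33 -0.22] [-0. -0. -0.]
[ 0.08 -0.02  1.89  0.    1.27 -1.03] [-0.  0. -0.]
[-0.61  0.24  1.6   0.    1.31 -1.72] [-0.  0. -0.]
[-0.48  0.42  1.39 -0.26  1.62 -1.5 ] [-0.  0. -0.]
[-0.61  0.3   1.86 -0.03  0.83 -1.43] [-0.  0. -0.]
[-0.62  0.49  1.78 -0.03  0.72 -1.43] [-0.  0. -0.]
[-0.1  -0.22  1.97  2.03  1.21 -1.65] [ 0.  0. -0.]
[0.42072439 0.28424686 0.60440733] [-0.1  -0.22  1.97  2.03  1.21 -1.65]
```

Adding the elbow offset makes the model exact. Replanning the rest of the path.

```bash
cat > plan.py <<'E'
from kin import *
import sys
def plan(p,M,N,guess=np.array([.44,.6,2.1,3.4,1.2,-1.6]),k=.6):
    s=bot.read_state(); q0=s['qpos']; qB,eB=ik(p,M,guess); print('q',q0.round(2),qB.round(2),eB,'gap',s['finger_gap'])
    u=np.linspace(0,1,N+1); u=u-np.sin(2*np.pi*u)/(2*np.pi)*k
    qs=q0+u[:,None]*(qB-q0)
    for i,v in enumerate(show(qs)):
        if i%3==0 or i==N: print(i,v)
    rr=rows(qs); print('max turn',max(np.linalg.norm(r[1]) for r in rr),max(np.linalg.norm(r[0]) for r in rr)); print(json.dumps(rr))
E
python3 - <<'E'
from plan import *
plan(*place('red',.14),16)
E
```

```text
q [-0.1  -0.22  1.97  2.03  1.21 -1.65] [ 0.44  0.46  2.08  3.49  0.84 -1.77] 9.519191230289033e-09 gap 0.050988617355725865
0 ([0.42, 0.28, 0.6], 'ends z', np.float64(0.59), 'wrist', [0.3, 0.09, 0.52])
3 ([0.44, 0.28, 0.6], 'ends z', np.float64(0.57), 'wrist', [0.31, 0.1, 0.5])
6 ([0.5, 0.29, 0.55], 'ends z', np.float64(0.51), 'wrist', [0.33, 0.14, 0.44])
9 ([0.55, 0.3, 0.44], 'ends z', np.float64(0.38), 'wrist', [0.34, 0.2, 0.36])
12 ([0.56, 0.31, 0.3], 'ends z', np.float64(0.23), 'wrist', [0.32, 0.24, 0.29])
15 ([0.55, 0.31, 0.22], 'ends z', np.float64(0.16), 'wrist', [0.3, 0.27, 0.25])
16 ([0.54, 0.31, 0.21], 'ends z', np.float64(0.14), 'wrist', [0.3, 0.27, 0.25])
max turn 0.15684387141358122 49.4064773081425
[[[-1, 3, -6], [-0.01, 0.03, -0.02], 40], [[-2, 3, -7], [-0.01, 0.04, -0.03], 40], [[-3, 4, -10], [-0.02, 0.05, -0.04], 40], [[-5, 4, -14], [-0.03, 0.07, -0.04], 40], [[-8, 4, -20], [-0.04, 0.09, -0.05], 40], [[-12, 3, -26], [-0.06, 0.1, -0.06], 40], [[-16, 1, -33], [-0.08, 0.11, -0.06], 40], [[-19, -2, -40], [-0.09, 0.11, -0.05], 40], [[-19, -4, -44], [-0.11, 0.1, -0.05], 40], [[-17, -6, -46], [-0.11, 0.09, -0.04], 40], [[-14, -7, -44], [-0.1, 0.07, -0.04], 40], [[-10, -6, -39], [-0.09, 0.05, -0.03], 40], [[-7, -5, -32], [-0.07, 0.04, -0.03], 40], [[-4, -4, -25], [-0.06, 0.03, -0.02], 40], [[-3, -3, -19], [-0.04, 0.02, -0.02], 40], [[-2, -2, -16], [-0.03, 0.02, -0.01], 40]]
```

Request:
{"api": "step_arm", "payload": {
  "targets": [
    [[-1, 3, -6], [-0.01, 0.03, -0.02], 40],
    [[-2, 3, -7], [-0.01, 0.04, -0.03], 40],
    [[-3, 4, -10], [-0.02, 0.05, -0.04], 40],
    [[-5, 4, -14], [-0.03, 0.07, -0.04], 40],
    [[-8, 4, -20], [-0.04, 0.09, -0.05], 40],
    [[-12, 3, -26], [-0.06, 0.1, -0.06], 40],
    [[-16, 1, -33], [-0.08, 0.11, -0.06], 40],
    [[-19, -2, -40], [-0.09, 0.11, -0.05], 40]
  ]
}}

```text
t: 10.92
ee_pos: [0.5361, 0.2893, 0.4844]
ee_rot: [0.046, -0.303, -0.52, 0.797]
contact_force: [0.3, -0.3, -1.9]
finger_gap: 0.0514
```

Request:
{"api": "step_arm", "payload": {
  "targets": [
    [[-19, -4, -44], [-0.11, 0.1, -0.05], 40],
    [[-17, -6, -46], [-0.11, 0.09, -0.04], 40],
    [[-14, -7, -44], [-0.1, 0.07, -0.04], 40],
    [[-10, -6, -39], [-0.09, 0.05, -0.03], 40],
    [[-7, -5, -32], [-0.07, 0.04, -0.03], 40],
    [[-4, -4, -25], [-0.06, 0.03, -0.02], 40],
    [[-3, -3, -19], [-0.04, 0.02, -0.02], 40],
    [[0, 0, 0], [0, 0, 0], 40]
  ]
}}

```text
t: 11.92
ee_pos: [0.5478, 0.3091, 0.2271]
ee_rot: [-0.051, 0.025, -0.645, 0.762]
contact_force: [0.4, 0.5, -2.0]
finger_gap: 0.0509
```

```bash
python3 - <<'E'
from kin import *
s=log(); p,M=place('red',.10); print(delta(s,p,M),s['finger_gap'],s['qpos'].round(2))
f=cam('top')['frame'][120:280,130:310]
g=cam('side')['frame'][60:220,200:380]
cv2.imwrite('pics/pre.png',np.hstack([cv2.resize(v,None,fx=2.2,fy=2.2,interpolation=cv2.INTER_CUBIC) for v in(f,g)]))
E
```

```text
(array([ -8. ,   0.2, -58.9]), array([-0.04 ,  0.026,  0.015])) 0.05090252813390058 [ 0.43  0.44  2.07  3.5   0.86 -1.81]
```

View pics/pre.png

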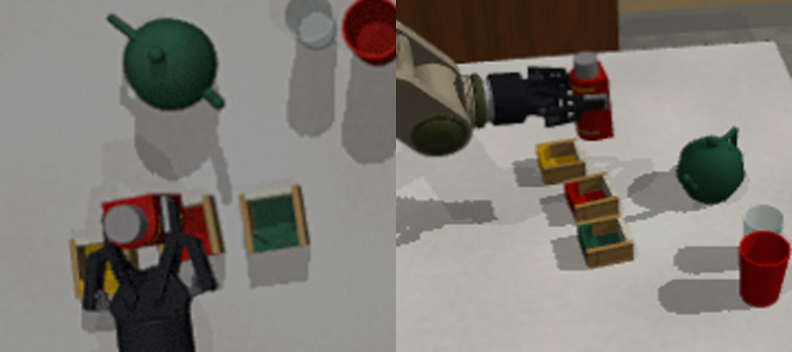

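Request:
{"api": "step_arm", "payload": {
  "targets": [
    [[-2, 0, -25], [0, 0, 0], 40],
    [[-3, 0, -35], [-0.02, 0.01, 0.01], 40],
    [[-3, 0, -32], [-0.02, 0.016, 0.005], 40],
    [[0, 0, 0], [0, 0, 0], 40],
    [[0, 0, 0], [0, 0, 0], 40]
  ]
}}

```text
t: 12.65
ee_pos: [0.5374, 0.3131, 0.1391]
ee_rot: [-0.055, 0.046, -0.64, 0.765]
contact_force: [-0.4, -1.2, -1.4]
finger_gap: 0.0509
```

```bash
cat > chk.py <<'E'
from kin import *
# overlay expected tin (body outline top/bottom, lid top) for tool pose s in both views
def ring(r,n=24): t=np.linspace(0,2*np.pi,n,endpoint=False); return np.c_[r*np.cos(t),r*np.sin(t)]
def outline():
    t=np.linspace(np.pi/2,3*np.pi/2,13); return np.vstack([.026*np.c_[np.cos(t),np.sin(t)],[(.026,-.026),(.026,.026)]])
def tinpose(s,off=.07,t=.15,xo=.007):
    M=R.from_quat(s['ee_rot']).as_matrix(); ax=M@np.array([0,-np.sin(t),np.cos(t)]); fx=M@np.array([0,np.cos(t),np.sin(t)])
    g=s['ee_pos']-.011*M[:,1]; return g-off*ax-xo*fx, np.c_[fx,np.cross(ax,fx),ax]
def overlay(name,o,Mt,boxes,sc):
    out=[]
    for n,(x,y,w,h) in zip(('top','side'),boxes):
        d=cam(n); im=cv2.resize(d['frame'][y:y+h,x:x+w],None,fx=sc,fy=sc,interpolation=cv2.INTER_CUBIC)
        for L2,z in((outline(),0),(outline(),.105),(ring(.018),.13)):
            P=o+np.c_[L2,np.full(len(L2),z)]@Mt.T; u=((proj(d,P)-(x,y)+.5)*sc-.5).round().astype(int); cv2.polylines(im,[u],True,(255,255,0),1)
        out.append(im)
    cv2.imwrite(name,np.hstack(out))
E
python3 - <<'E'
from chk import *
s=log(); p,M=place('red',.06); print(delta(s,p,M),s['finger_gap'])
o,Mt=tinpose(s); print(o,Mt.round(3))
overlay('pics/pre2.png',o,Mt,[(165,175,80,90),(250,80,80,90)],5)
E
```

```text
(array([ -0.6,   4.8, -10.2]), array([-0.006, -0.001,  0.001])) 0.05089378324604552
[0.5202488  0.31003497 0.07063765] [[ 0.984 -0.177 -0.006]
 [ 0.177  0.984 -0.002]
 [ 0.006  0.001  1.   ]]
```

View pics/pre2.png

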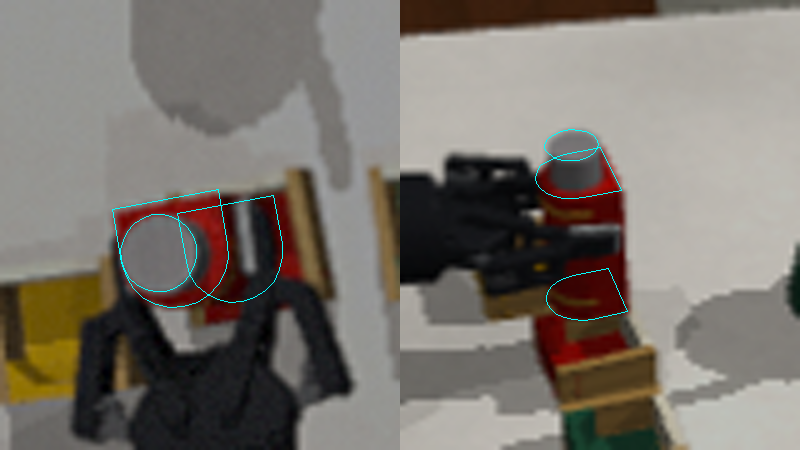

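The overlay agrees with the tin to about 1–2 mm in both views. Lowering it in stages with force checks.

Request:
{"api": "step_arm", "payload": {
  "targets": [
    [[-0.6, 2.8, -6], [-0.006, 0, 0], 40],
    [[0, 4, -14], [0, 0, 0], 40],
    [[0, 1.5, -10], [0, 0, 0], 40],
    [[0, 0, 0], [0, 0, 0], 40],
    [[0, 0, 0], [0, 0, 0], 40]
  ]
}}

```text
t: 13.38
ee_pos: [0.5404, 0.3144, 0.107]
ee_rot: [-0.058, 0.049, -0.64, 0.765]
contact_force: [-0.2, 0.6, -2.6]
finger_gap: 0.0515
```

```bash
python3 - <<'E'
from chk import *
s=log(); p,M=place('red',.025); print(delta(s,p,M),s['contact_force'].round(1)); print(tinpose(s)[0].round(4), np.load('/tmp/m.npz')['red'])
E
```

```text
(array([  0.2,   2.3, -13.4]), array([ 0.002, -0.001,  0.001])) [-0.2  0.6 -2.6]
[0.5226 0.3113 0.0387] [0.52301241 0.31107119 0.17959552]
```

Request:
{"api": "step_arm", "payload": {
  "targets": [
    [[0, 1, -6], [0, 0, 0], 40],
    [[0, 1, -6], [0, 0, 0], 40],
    [[0, 0, 0], [0, 0, 0], 40]
  ]
}}

```text
t: 13.75
ee_pos: [0.5403, 0.3143, 0.0938]
ee_rot: [-0.059, 0.049, -0.64, 0.765]
contact_force: [0.2, 0.2, -2.3]
finger_gap: 0.0508
```

Request:
{"api": "step_arm", "payload": {
  "targets": [
    [[0, 0.8, -5], [0, 0, 0], 40],
    [[0, 0.8, -5], [0, 0, 0], 40],
    [[0, 0, 0], [0, 0, 0], 40]
  ]
}}

```text
t: 14.12
ee_pos: [0.5404, 0.3143, 0.0838]
ee_rot: [-0.058, 0.049, -0.64, 0.765]
contact_force: [-0.0, 0.5, -1.5]
finger_gap: 0.0512
```

Request:
{"api": "step_arm", "payload": {
  "targets": [
    [[0, 0.8, -5], [0, 0, 0], 40],
    [[0, 0.3, -2], [0, 0, 0], 40],
    [[0, 0, 0], [0, 0, 0], 40]
  ]
}}

```text
t: 14.5
ee_pos: [0.5405, 0.3144, 0.077]
ee_rot: [-0.058, 0.049, -0.64, 0.765]
contact_force: [0.1, 0.3, -1.4]
finger_gap: 0.0507
```

Request:
{"api": "step_arm", "payload": {
  "targets": [
    [[0, 0.2, -1.5], [0, 0, 0], 40],
    [[0, 0, 0], [0, 0, 0], 40]
  ]
}}

```text
t: 14.75
ee_pos: [0.5405, 0.3144, 0.0757]
ee_rot: [-0.058, 0.049, -0.64, 0.765]
contact_force: [0.3, 0.2, -2.6]
finger_gap: 0.0514
```

Request:
{"api": "step_arm", "payload": {
  "targets": [
    [[0, 0.2, -1.5], [0, 0, 0], 40],
    [[0, 0, 0], [0, 0, 0], 40]
  ]
}}

```text
t: 15.0
ee_pos: [0.5407, 0.3145, 0.0749]
ee_rot: [-0.057, 0.049, -0.64, 0.765]
contact_force: [-0.6, -1.0, 3.1]
finger_gap: 0.0511
```

Floor contact, with the underside estimated at 6.6 mm. Releasing and backing off.

Request:
{"api": "step_arm", "payload": {
  "targets": [
    [[0, 0, 0], [0, 0, 0], 60],
    [[0, 0, 0], [0, 0, 0], 70],
    [[0, 0, 0], [0, 0, 0], 72],
    [[0, 0, 0], [0, 0, 0], 72],
    [[0, -10, -1.5], [0, 0, 0], 72],
    [[0, -15, -2], [0, 0, 0], 72],
    [[0, -15, -2], [0, 0, 0], 72],
    [[0, -15, -2], [0, 0, 0], 72]
  ]
}}

```text
t: 16.0
ee_pos: [0.4846, 0.3044, 0.0752]
ee_rot: [-0.058, 0.049, -0.639, 0.765]
contact_force: [-0.7, 0.5, 0.4]
finger_gap: 0.0722
```

Request:
{"api": "step_arm", "payload": {
  "targets": [
    [[0, -15, 0], [0, 0, 0], 72],
    [[0, -12, 25], [0, 0, 0], 72],
    [[0, -7, 45], [0, 0, 0], 72],
    [[0, -7, 50], [0, 0, 0], 72],
    [[0, -7, 50], [0, 0, 0], 72],
    [[0, 0, 0], [0, 0, 0], 72]
  ]
}}

```text
t: 16.75
ee_pos: [0.4643, 0.3008, 0.255]
ee_rot: [-0.054, 0.048, -0.64, 0.765]
contact_force: [-0.7, -0.3, -0.9]
finger_gap: 0.0716
```

```bash
python3 - <<'E'
from chk import *
s=log(); print(s['qpos'].round(2),s['finger_gap'])
m=np.load('/tmp/m.npz'); x,y,a=m['red']; Mt=R.from_euler('z',a).as_matrix()
overlay('pics/red_done.png',np.array([x,y,.006]),Mt,[(165,165,90,90),(255,85,90,90)],4)
d=load('top'); v=cv2.resize(d['frame'][150:280,365:490],None,fx=2.77,fy=2.77,interpolation=cv2.INTER_CUBIC)[:360]
im=cv2.imread('pics/red_done.png'); cv2.imwrite('pics/red_done.png',np.hstack([cv2.resize(im,(460,230)),cv2.resize(v,(340,230*360//360))]))
E
```

```text
[ 0.51  0.24  2.23  3.6   0.81 -1.85] 0.07161492698012287
```

View pics/red_done.png

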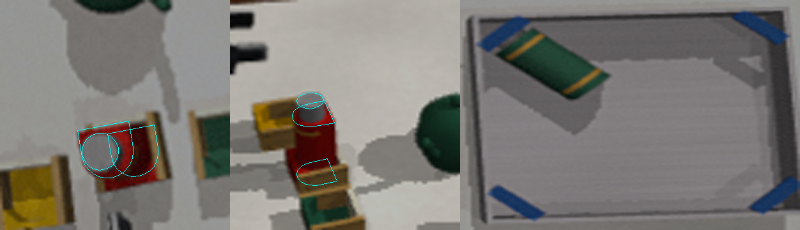

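Red is seated and matches the overlay. Now I'll check by colour centroid that green hasn't moved, and plan the path back.

```bash
python3 - <<'E'
from plan import *
def cen(f):
    b,g,r=[f[145:285,360:500,i].astype(int) for i in range(3)]; m=(g>r+15)&(g>b+5); y,x=np.nonzero(m); return m.sum(),x.mean()+360,y.mean()+145
print(cen(cv2.imread('pics/top0.png')),cen(load('top')['frame']))
p,M,d=grasp('tg',.16); s=bot.read_state(); q0=s['qpos']
qB,e=ik(p,M,np.array([-.4,.4,1.6,0,.9,.4])); print(p.round(3),qB.round(2),e)
mid=(q0+qB)/2; mid[1]-=.45
N=30; u=np.linspace(0,1,N+1); u=u-np.sin(2*np.pi*u)/(2*np.pi)*.5
qs=np.array([(1-x)*(1-2*x)*q0+4*x*(1-x)*mid+x*(2*x-1)*qB for x in u])
for i,v in enumerate(show(qs)):
    if i%3==0 or i==N: print(i,v)
rr=rows(qs); print([ (round(np.linalg.norm(r[0])),round(np.linalg.norm(r[1]),2)) for r in rr]); np.save('/tmp/qs.npy',qs)
for r in rr: r[2]=72
print(json.dumps(rr))
E
```

```text
(np.int64(566), np.float64(399.19611307420496), np.float64(185.73144876325088)) (np.int64(575), np.float64(399.00173913043477), np.float64(185.73217391304348))
[ 0.633 -0.178  0.149] [-0.4   0.72  1.1  -0.14  1.38  0.4 ] 1.796429784490794e-08
0 ([0.46, 0.3, 0.25], 'ends z', np.float64(0.18), 'wrist', [0.22, 0.26, 0.29])
3 ([0.49, 0.32, 0.33], 'ends z', np.float64(0.26), 'wrist', [0.25, 0.25, 0.32])
6 ([0.5, 0.33, 0.43], 'ends z', np.float64(0.36), 'wrist', [0.27, 0.24, 0.37])
9 ([0.49, 0.35, 0.53], 'ends z', np.float64(0.47), 'wrist', [0.31, 0.22, 0.43])
12 ([0.48, 0.37, 0.59], 'ends z', np.float64(0.53), 'wrist', [0.35, 0.18, 0.5])
15 ([0.5, 0.36, 0.57], 'ends z', np.float64(0.51), 'wrist', [0.4, 0.14, 0.55])
18 ([0.57, 0.28, 0.47], 'ends z', np.float64(0.42), 'wrist', [0.46, 0.08, 0.57])
21 ([0.63, 0.15, 0.36], 'ends z', np.float64(0.32), 'wrist', [0.54, 0.01, 0.55])
24 ([0.65, 0.01, 0.27], 'ends z', np.float64(0.24), 'wrist', [0.6, -0.05, 0.5])
27 ([0.65, -0.1, 0.2], 'ends z', np.float64(0.2), 'wrist', [0.63, -0.11, 0.45])
30 ([0.63, -0.18, 0.15], 'ends z', np.float64(0.16), 'wris
[... 1267 characters left out ...]
 -12], [-0.07, -0.03, 0.1], 72], [[6, -5, -23], [-0.1, -0.01, 0.09], 72], [[9, -9, -35], [-0.13, 0.0, 0.08], 72], [[11, -12, -44], [-0.14, 0.02, 0.07], 72], [[12, -12, -52], [-0.15, 0.04, 0.05], 72], [[14, -10, -58], [-0.16, 0.06, 0.04], 72], [[16, -6, -60], [-0.15, 0.07, 0.03], 72], [[17, -2, -60], [-0.15, 0.07, 0.03], 72], [[18, 3, -58], [-0.14, 0.08, 0.02], 72], [[18, 8, -53], [-0.13, 0.07, 0.02], 72], [[18, 11, -47], [-0.11, 0.07, 0.01], 72], [[17, 14, -41], [-0.1, 0.06, 0.01], 72], [[16, 15, -35], [-0.09, 0.06, 0.01], 72], [[15, 16, -30], [-0.08, 0.05, 0.01], 72], [[14, 16, -26], [-0.07, 0.04, 0.01], 72], [[14, 17, -23], [-0.07, 0.04, 0.01], 72], [[13, 18, -21], [-0.07, 0.04, 0.0], 72]]
```

Request:
{"api": "step_arm", "payload": {
  "targets": [
    [[-4, 5, 27], [0.06, 0.01, 0.03], 72],
    [[-4, 6, 27], [0.06, 0.01, 0.03], 72],
    [[-4, 6, 28], [0.06, 0, 0.03], 72],
    [[-5, 7, 30], [0.07, 0, 0.04], 72],
    [[-5, 8, 32], [0.07, 0, 0.04], 72],
    [[-5, 9, 34], [0.07, -0.01, 0.05], 72],
    [[-6, 11, 34], [0.07, -0.01, 0.06], 72],
    [[-6, 11, 33], [0.07, -0.02, 0.07], 72]
  ]
}}

```text
t: 17.85
ee_pos: [0.4935, 0.346, 0.4973]
ee_rot: [0.143, -0.124, -0.491, 0.85]
contact_force: [0.0, -0.0, 0.4]
finger_gap: 0.072
```

Request:
{"api": "step_arm", "payload": {
  "targets": [
    [[-5, 12, 31], [0.06, -0.03, 0.08], 72],
    [[-5, 11, 26], [0.04, -0.04, 0.09], 72],
    [[-3, 10, 19], [0.02, -0.04, 0.1], 72],
    [[-1, 7, 10], [-0.01, -0.04, 0.1], 72],
    [[1, 4, 0], [-0.04, -0.04, 0.1], 72],
    [[4, -1, -12], [-0.07, -0.03, 0.1], 72],
    [[6, -5, -23], [-0.1, -0.01, 0.09], 72],
    [[9, -9, -35], [-0.13, 0, 0.08], 72]
  ]
}}

```text
t: 18.85
ee_pos: [0.5245, 0.3418, 0.5363]
ee_rot: [-0.095, -0.241, -0.207, 0.943]
contact_force: [-0.6, 0.2, -0.1]
finger_gap: 0.0718
```

Request:
{"api": "step_arm", "payload": {
  "targets": [
    [[11, -12, -44], [-0.14, 0.02, 0.07], 72],
    [[12, -12, -52], [-0.15, 0.04, 0.05], 72],
    [[14, -10, -58], [-0.16, 0.06, 0.04], 72],
    [[16, -6, -60], [-0.15, 0.07, 0.03], 72],
    [[17, -2, -60], [-0.15, 0.07, 0.03], 72],
    [[18, 3, -58], [-0.14, 0.08, 0.02], 72],
    [[18, 8, -53], [-0.13, 0.07, 0.02], 72],
    [[18, 11, -47], [-0.11, 0.07, 0.01], 72]
  ]
}}

```text
t: 19.85
ee_pos: [0.6415, 0.0055, 0.2608]
ee_rot: [-0.567, 0.123, -0.225, 0.783]
contact_force: [-0.5, 0.0, 0.9]
finger_gap: 0.0721
```

```bash
python3 - <<'E'
from plan import *
print(np.load('/tmp/qs.npy')[24].round(2)); s=log(); 
p,M,d=grasp('tg',.14); plan(p,M,10,np.array([-.4,.72,1.1,-.14,1.38,.4]))
E
```

```text
[-0.29  0.47  1.24  0.32  1.31  0.13]
q [-0.3   0.46  1.27  0.32  1.29  0.14] [-0.4   0.74  1.12 -0.14  1.34  0.41] 8.199954008887607e-10 gap 0.07206657471918766
0 ([0.64, 0.01, 0.26], 'ends z', np.float64(0.24), 'wrist', [0.59, -0.06, 0.49])
3 ([0.64, -0.03, 0.23], 'ends z', np.float64(0.22), 'wrist', [0.61, -0.08, 0.47])
6 ([0.64, -0.11, 0.17], 'ends z', np.float64(0.17), 'wrist', [0.64, -0.12, 0.42])
9 ([0.63, -0.17, 0.13], 'ends z', np.float64(0.14), 'wrist', [0.66, -0.15, 0.38])
10 ([0.63, -0.18, 0.13], 'ends z', np.float64(0.14), 'wrist', [0.66, -0.15, 0.37])
max turn 0.09 35.25620512760839
[[[4, 4, -8], [-0.02, 0.01, 0.0], 40], [[6, 6, -12], [-0.03, 0.02, 0.0], 40], [[10, 10, -19], [-0.05, 0.03, 0.01], 40], [[13, 14, -25], [-0.07, 0.04, 0.01], 40], [[15, 17, -27], [-0.08, 0.04, 0.01], 40], [[15, 18, -26], [-0.08, 0.04, 0.0], 40], [[14, 16, -21], [-0.07, 0.04, 0.0], 40], [[10, 13, -15], [-0.05, 0.03, 0.0], 40], [[7, 9, -9], [-0.03, 0.02, 0.0], 40], [[5, 6, -6], [-0.02, 0.01, -0.0], 40]]
```

Request:
{"api": "step_arm", "payload": {
  "targets": [
    [[10, 10, -20], [-0.05, 0.03, 0], 72],
    [[10, 10, -19], [-0.05, 0.03, 0.01], 72],
    [[13, 14, -25], [-0.07, 0.04, 0.01], 72],
    [[15, 17, -27], [-0.08, 0.04, 0.01], 72],
    [[15, 18, -26], [-0.08, 0.04, 0], 72],
    [[14, 16, -21], [-0.07, 0.04, 0], 72],
    [[10, 13, -15], [-0.05, 0.03, 0], 72],
    [[12, 15, -15], [-0.05, 0.03, 0], 72]
  ]
}}

```text
t: 20.85
ee_pos: [0.6342, -0.1767, 0.1301]
ee_rot: [0.705, -0.288, 0.251, -0.598]
contact_force: [0.4, 0.1, 0.2]
finger_gap: 0.0722
```

Request:
{"api": "step_arm", "payload": {
  "targets": [
    [[0, 0, 0], [0, 0, 0], 72],
    [[0, 0, 0], [0, 0, 0], 72]
  ]
}}

```text
t: 21.1
ee_pos: [0.6353, -0.176, 0.133]
ee_rot: [0.704, -0.286, 0.252, -0.599]
contact_force: [0.5, -0.6, 0.1]
finger_gap: 0.072
```

```bash
python3 - <<'E'
from kin import *
s=log()
for z in(.1,.025):
    p,M,d=grasp('tg',z); print(delta(s,p,M))
M0=R.from_quat(s['ee_rot']).as_matrix(); print(s['ee_pos'],(M.T@[0,0,-75]).round(1))
f=cam('top')['frame'][130:290,330:510]
g=cam('side')['frame'][180:340,240:420]
cv2.imwrite('pics/hov2.png',np.hstack([cv2.resize(v,None,fx=2.2,fy=2.2,interpolation=cv2.INTER_CUBIC) for v in(f,g)]))
E
```

```text
(array([-1. , 43.8,  3.7]), array([ 0.005, -0.012,  0.011]))
(array([ -2. , 117.9,  15.3]), array([ 0.005, -0.012,  0.011]))
[ 0.63533844 -0.17595425  0.13295577] [ 0.  74.2 11.2]
```

View pics/hov2.png

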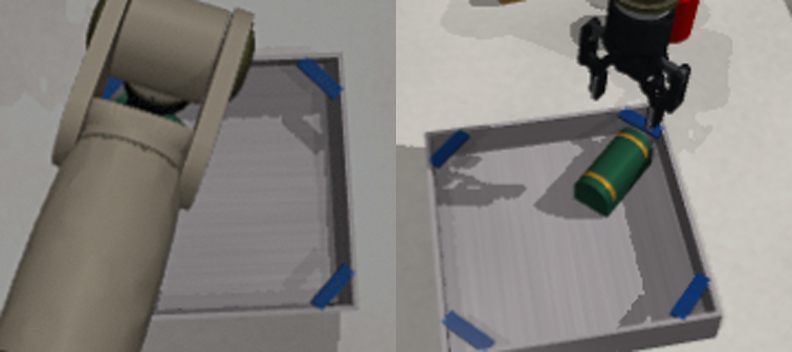

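Green is still in its place with the jaws above it. Descending and gripping.

Request:
{"api": "step_arm", "payload": {
  "targets": [
    [[-1, 22, 2], [0.003, -0.006, 0.006], 72],
    [[0, 22, 2], [0.002, -0.006, 0.005], 72],
    [[-0.5, 25, 4], [0, 0, 0], 72],
    [[0, 20, 3], [0, 0, 0], 72],
    [[0, 10, 1.5], [0, 0, 0], 72],
    [[0, 0, 0], [0, 0, 0], 72]
  ]
}}

```text
t: 21.95
ee_pos: [0.6331, -0.1779, 0.0339]
ee_rot: [0.703, -0.285, 0.246, -0.604]
contact_force: [-0.6, 0.4, 0.6]
finger_gap: 0.0718
```

Request:
{"api": "step_arm", "payload": {
  "targets": [
    [[0, 9, 1.4], [0, 0, 0], 72],
    [[0, 9, 1.3], [0, 0, 0], 72],
    [[0, 0, 0], [0, 0, 0], 72]
  ]
}}

```text
t: 22.32
ee_pos: [0.6328, -0.1779, 0.015]
ee_rot: [0.703, -0.285, 0.246, -0.604]
contact_force: [0.3, 0.5, 0.9]
finger_gap: 0.0718
```

```bash
python3 - <<'E'
from kin import *
s=log(); p,M,d=grasp('tg',.0255); print(delta(s,p,M),s['contact_force'])
E
```

```text
(array([-0. ,  0.3,  0.1]), array([ 0.001, -0.   ,  0.001])) [0.34957467 0.53677398 0.88748274]
```

Request:
{"api": "step_arm", "payload": {
  "targets": [
    [[0, 0, 0], [0, 0, 0], 40],
    [[0, 0, 0], [0, 0, 0], 40],
    [[0, 0, 0], [0, 0, 0], 40],
    [[0, 0, 0], [0, 0, 0], 40],
    [[0, 0, 0], [0, 0, 0], 40],
    [[0, 0, 0], [0, 0, 0], 40]
  ]
}}

```text
t: 23.08
ee_pos: [0.6336, -0.1782, 0.0165]
ee_rot: [0.703, -0.284, 0.247, -0.604]
contact_force: [1.4, 0.9, 5.4]
finger_gap: 0.0509
```

Request:
{"api": "step_arm", "payload": {
  "targets": [
    [[0, 0.2, -6], [0, 0, 0], 40],
    [[0, 0.9, -6], [0, 0, 0], 40],
    [[0, 0.9, -6], [0, 0, 0], 40],
    [[0, 0.9, -6], [0, 0, 0], 40],
    [[0, 0.9, -6], [0, 0, 0], 40],
    [[0, 0.9, -6], [0, 0, 0], 40],
    [[0, 0.9, -6], [0, 0, 0], 40],
    [[0, 0.9, -6], [0, 0, 0], 40]
  ]
}}

```text
t: 24.08
ee_pos: [0.599, -0.213, 0.0165]
ee_rot: [0.703, -0.285, 0.246, -0.604]
contact_force: [1.2, 1.0, 1.0]
finger_gap: 0.0509
```

Request:
{"api": "step_arm", "payload": {
  "targets": [
    [[0, 0, 0], [0, 0, 0], 40],
    [[0, -20, -3], [0, 0, 0], 40],
    [[0, -20, -3], [0, 0, 0], 40],
    [[0, 0, 0], [0, 0, 0], 40]
  ]
}}

```text
t: 24.58
ee_pos: [0.6005, -0.213, 0.0598]
ee_rot: [0.703, -0.283, 0.248, -0.604]
contact_force: [-0.5, 0.2, -2.7]
finger_gap: 0.0509
```

Request:
{"api": "step_arm", "payload": {
  "targets": [
    [[0, -25, -4], [0, 0, 0], 40],
    [[0, -50, -7.5], [0, 0, 0], 40],
    [[0, -50, -7.5], [0, 0, 0], 40],
    [[0, -50, -7.5], [0, 0, 0], 40],
    [[0, -40, -6], [0, 0, 0], 40],
    [[0, -20, -3], [0, 0, 0], 40],
    [[0, 0, 0], [0, 0, 0], 40]
  ]
}}

```text
t: 25.45
ee_pos: [0.5992, -0.2121, 0.2957]
ee_rot: [0.703, -0.284, 0.247, -0.604]
contact_force: [0.9, -0.3, -2.9]
finger_gap: 0.051
```

```bash
python3 - <<'E'
from plan import *
s=log(); q0=s['qpos']; print(q0.round(2))
p,M=place('grn',.16); qB,e=ik(p,M,np.array([.15,.6,2.2,3.1,1.2,-1.6])); print(p.round(3),qB.round(2),e)
mid=(q0+qB)/2; mid[1]-=.5
N=32; u=np.linspace(0,1,N+1); u=u-np.sin(2*np.pi*u)/(2*np.pi)*.5
qs=np.array([(1-x)*(1-2*x)*q0+4*x*(1-x)*mid+x*(2*x-1)*qB for x in u])
for i,v in enumerate(show(qs)):
    if i%3==0 or i==N: print(i,v)
rr=rows(qs); print([ (round(np.linalg.norm(r[0])),round(np.linalg.norm(r[1]),2)) for r in rr]); np.save('/tmp/qs.npy',qs)
print(json.dumps(rr))
E
```

```text
[-0.47  0.58  0.96 -0.14  1.64  0.3 ]
[0.553 0.206 0.228] [ 0.15  0.33  2.21  3.13  0.83 -1.56] 9.290673157741207e-09
0 ([0.6, -0.21, 0.3], 'ends z', np.float64(0.31), 'wrist', [0.62, -0.18, 0.54])
3 ([0.61, -0.15, 0.33], 'ends z', np.float64(0.33), 'wrist', [0.59, -0.15, 0.58])
6 ([0.61, -0.07, 0.38], 'ends z', np.float64(0.37), 'wrist', [0.55, -0.11, 0.62])
9 ([0.59, 0.04, 0.44], 'ends z', np.float64(0.41), 'wrist', [0.5, -0.05, 0.65])
12 ([0.56, 0.16, 0.51], 'ends z', np.float64(0.47), 'wrist', [0.44, -0.0, 0.66])
15 ([0.52, 0.25, 0.58], 'ends z', np.float64(0.53), 'wrist', [0.4, 0.04, 0.63])
18 ([0.51, 0.29, 0.61], 'ends z', np.float64(0.55), 'wrist', [0.38, 0.08, 0.57])
21 ([0.53, 0.28, 0.58], 'ends z', np.float64(0.52), 'wrist', [0.37, 0.11, 0.49])
24 ([0.56, 0.25, 0.48], 'ends z', np.float64(0.42), 'wrist', [0.36, 0.13, 0.41])
27 ([0.57, 0.23, 0.38], 'ends z', np.float64(0.31), 'wrist', [0.34, 0.15, 0.34])
30 ([0.57, 0.22, 0.28], 'ends z', np.float64(0.21), 'wrist', [0.32, 0.16, 0.29])
32 ([0.55, 0.21, 0.23], 'ends z', np.float64(0.16), 'wrist', [0.31, 0.17, 0.27])
[(24, np.fl
[... 1400 characters left out ...]
[-2, 8, 24], [0.11, -0.0, -0.08], 40], [[-1, 7, 15], [0.09, 0.01, -0.09], 40], [[0, 4, 4], [0.07, 0.03, -0.09], 40], [[1, 1, -6], [0.04, 0.04, -0.09], 40], [[1, -2, -15], [0.02, 0.05, -0.1], 40], [[2, -5, -22], [-0.01, 0.05, -0.09], 40], [[2, -7, -28], [-0.03, 0.05, -0.09], 40], [[3, -9, -33], [-0.04, 0.05, -0.08], 40], [[3, -9, -35], [-0.05, 0.04, -0.07], 40], [[3, -10, -36], [-0.06, 0.04, -0.06], 40], [[3, -9, -36], [-0.07, 0.03, -0.06], 40], [[3, -9, -34], [-0.07, 0.02, -0.05], 40], [[3, -8, -33], [-0.06, 0.02, -0.04], 40], [[3, -7, -31], [-0.06, 0.01, -0.04], 40], [[3, -6, -29], [-0.06, 0.01, -0.03], 40], [[3, -6, -28], [-0.06, 0.01, -0.03], 40], [[3, -5, -28], [-0.06, 0.01, -0.03], 40]]
```

Request:
{"api": "step_arm", "payload": {
  "targets": [
    [[-12, -15, 14], [0.06, -0.04, -0.01], 40],
    [[-12, -14, 15], [0.06, -0.04, -0.01], 40],
    [[-13, -14, 18], [0.06, -0.05, -0.02], 40],
    [[-13, -15, 21], [0.07, -0.05, -0.02], 40],
    [[-14, -15, 24], [0.07, -0.05, -0.02], 40],
    [[-15, -14, 28], [0.08, -0.06, -0.02], 40],
    [[-15, -13, 33], [0.09, -0.07, -0.02], 40],
    [[-15, -12, 37], [0.1, -0.07, -0.03], 40]
  ]
}}

```text
t: 26.45
ee_pos: [0.6001, 0.0033, 0.4192]
ee_rot: [-0.552, 0.016, -0.209, 0.807]
contact_force: [-0.5, 0.4, -1.9]
finger_gap: 0.0511
```

Request:
{"api": "step_arm", "payload": {
  "targets": [
    [[-15, -10, 42], [0.11, -0.07, -0.03], 40],
    [[-14, -7, 45], [0.12, -0.07, -0.03], 40],
    [[-12, -3, 47], [0.13, -0.07, -0.04], 40],
    [[-10, 0, 47], [0.13, -0.06, -0.04], 40],
    [[-8, 4, 44], [0.13, -0.05, -0.05], 40],
    [[-6, 6, 40], [0.13, -0.04, -0.06], 40],
    [[-4, 8, 33], [0.12, -0.02, -0.07], 40],
    [[-2, 8, 24], [0.11, 0, -0.08], 40]
  ]
}}

```text
t: 27.45
ee_pos: [0.5155, 0.2733, 0.5955]
ee_rot: [-0.115, -0.306, -0.227, 0.917]
contact_force: [-0.2, 0.8, -2.2]
finger_gap: 0.0512
```

Request:
{"api": "step_arm", "payload": {
  "targets": [
    [[-1, 7, 15], [0.09, 0.01, -0.09], 40],
    [[0, 4, 4], [0.07, 0.03, -0.09], 40],
    [[1, 1, -6], [0.04, 0.04, -0.09], 40],
    [[1, -2, -15], [0.02, 0.05, -0.1], 40],
    [[2, -5, -22], [-0.01, 0.05, -0.09], 40],
    [[2, -7, -28], [-0.03, 0.05, -0.09], 40],
    [[3, -9, -33], [-0.04, 0.05, -0.08], 40],
    [[0, 0, 0], [0, 0, 0], 40]
  ]
}}

```text
t: 28.45
ee_pos: [0.5542, 0.2598, 0.5143]
ee_rot: [0.085, -0.185, -0.476, 0.856]
contact_force: [-0.7, 0.4, -0.9]
finger_gap: 0.0514
```

```bash
python3 - <<'E'
from plan import *
print(np.load('/tmp/qs.npy')[23].round(2)); log()
plan(*place('grn',.12),14,np.array([.15,.6,2.2,3.1,1.2,-1.6]))
E
```

```text
[ 0.03  0.06  1.96  2.46  0.99 -1.18]
q [ 0.03  0.05  1.96  2.47  0.95 -1.18] [ 0.15  0.44  2.23  3.13  0.95 -1.56] 6.0537222626325914e-09 gap 0.05135395666622867
0 ([0.55, 0.26, 0.51], 'ends z', np.float64(0.45), 'wrist', [0.36, 0.13, 0.43])
3 ([0.56, 0.26, 0.48], 'ends z', np.float64(0.41), 'wrist', [0.36, 0.13, 0.41])
6 ([0.58, 0.24, 0.39], 'ends z', np.float64(0.33), 'wrist', [0.36, 0.15, 0.35])
9 ([0.58, 0.23, 0.28], 'ends z', np.float64(0.21), 'wrist', [0.34, 0.16, 0.28])
12 ([0.56, 0.21, 0.21], 'ends z', np.float64(0.14), 'wrist', [0.32, 0.16, 0.24])
14 ([0.55, 0.21, 0.19], 'ends z', np.float64(0.12), 'wrist', [0.31, 0.17, 0.23])
max turn 0.0806225774829855 38.28837943815329
[[[0, -1, -9], [-0.01, 0.01, -0.01], 40], [[0, -2, -12], [-0.01, 0.01, -0.01], 40], [[0, -2, -16], [-0.02, 0.02, -0.02], 40], [[1, -4, -22], [-0.03, 0.02, -0.03], 40], [[1, -5, -29], [-0.04, 0.03, -0.03], 40], [[2, -7, -34], [-0.05, 0.03, -0.04], 40], [[3, -8, -37], [-0.06, 0.03, -0.04], 40], [[4, -9, -37], [-0.06, 0.02, -0.05], 40], [[4, -8, -35], [-0.06, 0.01, -0.04], 40], [[4, -7, -30], [-0.05, 0.01, -0.04], 40], [[4, -6, -24], [-0.04, 0.0, -0.03], 40], [[3, -4, -18], [-0.03, 0.0, -0.02], 40], [[2, -3, -13], [-0.02, 0.0, -0.02], 40], [[2, -2, -10], [-0.02, -0.0, -0.01], 40]]
```

Request:
{"api": "step_arm", "payload": {
  "targets": [
    [[0, -3, -21], [-0.02, 0.02, -0.02], 40],
    [[0, -2, -16], [-0.02, 0.02, -0.02], 40],
    [[1, -4, -22], [-0.03, 0.02, -0.03], 40],
    [[1, -5, -29], [-0.04, 0.03, -0.03], 40],
    [[2, -7, -34], [-0.05, 0.03, -0.04], 40],
    [[3, -8, -37], [-0.06, 0.03, -0.04], 40],
    [[4, -9, -37], [-0.06, 0.02, -0.05], 40],
    [[4, -8, -35], [-0.06, 0.01, -0.04], 40]
  ]
}}

```text
t: 29.45
ee_pos: [0.5773, 0.2249, 0.2868]
ee_rot: [0.006, -0.012, -0.598, 0.801]
contact_force: [0.6, 0.1, -1.4]
finger_gap: 0.0505
```

Request:
{"api": "step_arm", "payload": {
  "targets": [
    [[4, -7, -30], [-0.05, 0.01, -0.04], 40],
    [[4, -6, -24], [-0.04, 0, -0.03], 40],
    [[3, -4, -18], [-0.03, 0, -0.02], 40],
    [[4, -5, -23], [-0.04, 0, -0.03], 40],
    [[0, 0, 0], [0, 0, 0], 40],
    [[0, 0, 0], [0, 0, 0], 40]
  ]
}}

```text
t: 30.2
ee_pos: [0.5572, 0.2041, 0.1947]
ee_rot: [-0.053, 0.039, -0.643, 0.763]
contact_force: [-0.6, 0.5, -1.8]
finger_gap: 0.0509
```

```bash
python3 - <<'E'
from kin import *
s=log(); p,M=place('grn',.06); print(s['ee_pos'],delta(s,p,M),s['finger_gap'])
E
```

```text
[0.55724981 0.2040742  0.194715  ] (array([ -3.3,   4.9, -66.3]), array([-0.02 ,  0.009, -0.004])) 0.05085607598862144
```

Request:
{"api": "step_arm", "payload": {
  "targets": [
    [[-1, 2, -20], [-0.01, 0.004, -0.002], 40],
    [[-1, 2, -25], [-0.01, 0.005, -0.002], 40],
    [[-1, 2, -21], [0, 0, 0], 40],
    [[0, 0, 0], [0, 0, 0], 40],
    [[0, 0, 0], [0, 0, 0], 40]
  ]
}}

```text
t: 30.82
ee_pos: [0.5534, 0.206, 0.1288]
ee_rot: [-0.057, 0.048, -0.645, 0.761]
contact_force: [0.2, 0.4, -1.6]
finger_gap: 0.0505
```

```bash
python3 - <<'E'
from chk import *
s=log(); p,M=place('grn',.04); print(delta(s,p,M),s['finger_gap'])
o,Mt=tinpose(s); print(o,Mt.round(3),np.load('/tmp/m.npz')['grn'])
overlay('pics/pre3.png',o,Mt,[(200,165,80,90),(260,100,80,90)],5)
E
```

```text
(array([ -0.1,   2.8, -20.3]), array([0.   , 0.   , 0.001])) 0.050466132482888525
[0.53580315 0.20307874 0.06048143] [[ 0.987 -0.164  0.   ]
 [ 0.164  0.987  0.001]
 [-0.    -0.001  1.   ]] [0.53548797 0.20318839 0.16507968]
```

View pics/pre3.png

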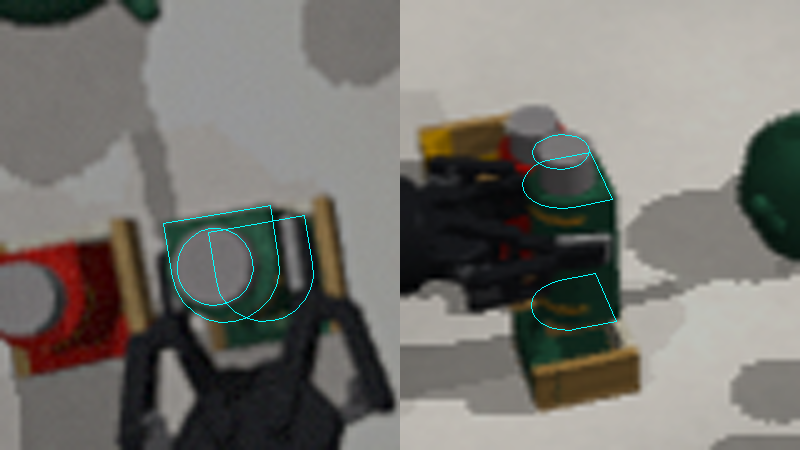

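The overlay agrees to about 1 px. Lowering.

Request:
{"api": "step_arm", "payload": {
  "targets": [
    [[0, 1.5, -10], [0, 0, 0], 40],
    [[-0.1, 1.3, -10], [0, 0, 0], 40],
    [[0, 0, 0], [0, 0, 0], 40]
  ]
}}

```text
t: 31.3
ee_pos: [0.5524, 0.206, 0.1061]
ee_rot: [-0.059, 0.05, -0.645, 0.76]
contact_force: [0.8, 0.3, -2.0]
finger_gap: 0.0515
```

Request:
{"api": "step_arm", "payload": {
  "targets": [
    [[0, 0.8, -5], [0, 0, 0], 40],
    [[0, 0.8, -5], [0, 0, 0], 40],
    [[0, 0, 0], [0, 0, 0], 40]
  ]
}}

```text
t: 31.68
ee_pos: [0.5527, 0.206, 0.0968]
ee_rot: [-0.058, 0.049, -0.645, 0.76]
contact_force: [0.4, 0.1, -2.6]
finger_gap: 0.051
```

Request:
{"api": "step_arm", "payload": {
  "targets": [
    [[0, 0.8, -5], [0, 0, 0], 40],
    [[0, 0.8, -5], [0, 0, 0], 40],
    [[0, 0, 0], [0, 0, 0], 40]
  ]
}}

```text
t: 32.05
ee_pos: [0.5527, 0.206, 0.0865]
ee_rot: [-0.059, 0.049, -0.645, 0.76]
contact_force: [0.6, -0.2, -2.2]
finger_gap: 0.051
```

Request:
{"api": "step_arm", "payload": {
  "targets": [
    [[0, 0.8, -5], [0, 0, 0], 40],
    [[0, 0.5, -3], [0, 0, 0], 40],
    [[0, 0, 0], [0, 0, 0], 40]
  ]
}}

```text
t: 32.42
ee_pos: [0.5528, 0.206, 0.0786]
ee_rot: [-0.058, 0.049, -0.645, 0.76]
contact_force: [-0.3, 0.2, -2.7]
finger_gap: 0.051
```

Request:
{"api": "step_arm", "payload": {
  "targets": [
    [[0, 0.2, -1.5], [0, 0, 0], 40],
    [[0, 0, 0], [0, 0, 0], 40]
  ]
}}

```text
t: 32.67
ee_pos: [0.5528, 0.206, 0.0774]
ee_rot: [-0.058, 0.049, -0.645, 0.761]
contact_force: [1.0, -0.3, -2.0]
finger_gap: 0.051
```

Request:
{"api": "step_arm", "payload": {
  "targets": [
    [[0, 0.2, -1.5], [0, 0, 0], 40],
    [[0, 0, 0], [0, 0, 0], 40]
  ]
}}

```text
t: 32.92
ee_pos: [0.5528, 0.206, 0.0759]
ee_rot: [-0.058, 0.049, -0.645, 0.761]
contact_force: [0.4, 0.6, -2.5]
finger_gap: 0.0509
```

Request:
{"api": "step_arm", "payload": {
  "targets": [
    [[0, 0.2, -1.2], [0, 0, 0], 40],
    [[0, 0, 0], [0, 0, 0], 40]
  ]
}}

```text
t: 33.17
ee_pos: [0.5528, 0.206, 0.0746]
ee_rot: [-0.058, 0.049, -0.645, 0.761]
contact_force: [0.0, 0.8, -1.9]
finger_gap: 0.0509
```

Request:
{"api": "step_arm", "payload": {
  "targets": [
    [[0, 0.2, -1.5], [0, 0, 0], 40],
    [[0, 0, 0], [0, 0, 0], 40]
  ]
}}

```text
t: 33.42
ee_pos: [0.5527, 0.206, 0.0731]
ee_rot: [-0.058, 0.049, -0.645, 0.76]
contact_force: [-0.1, 0.8, -2.5]
finger_gap: 0.0508
```

Request:
{"api": "step_arm", "payload": {
  "targets": [
    [[0, 0.2, -1.2], [0, 0, 0], 40],
    [[0, 0, 0], [0, 0, 0], 40]
  ]
}}

```text
t: 33.67
ee_pos: [0.553, 0.206, 0.0727]
ee_rot: [-0.057, 0.048, -0.645, 0.761]
contact_force: [-2.1, -1.8, 3.9]
finger_gap: 0.0508
```

Floor contact. Releasing and backing off.

Request:
{"api": "step_arm", "payload": {
  "targets": [
    [[0, 0, 0], [0, 0, 0], 60],
    [[0, 0, 0], [0, 0, 0], 68],
    [[0, 0, 0], [0, 0, 0], 70],
    [[0, 0, 0], [0, 0, 0], 70],
    [[0, -10, -1.5], [0, 0, 0], 70],
    [[0, -15, -2], [0, 0, 0], 70],
    [[0, -15, -2], [0, 0, 0], 70],
    [[0, -15, -2], [0, 0, 0], 70]
  ]
}}

```text
t: 34.67
ee_pos: [0.497, 0.1968, 0.0729]
ee_rot: [-0.058, 0.049, -0.645, 0.761]
contact_force: [0.2, -0.3, -0.8]
finger_gap: 0.07
```

Request:
{"api": "step_arm", "payload": {
  "targets": [
    [[0, -15, 0], [0, 0, 0], 70],
    [[0, -12, 25], [0, 0, 0], 70],
    [[0, -7, 45], [0, 0, 0], 70],
    [[0, -7, 50], [0, 0, 0], 70],
    [[0, -7, 50], [0, 0, 0], 70],
    [[0, 0, 0], [0, 0, 0], 70],
    [[0, 0, 0], [0, 0, 0], 70],
    [[0, 0, 0], [0, 0, 0], 70]
  ]
}}

```text
t: 35.67
ee_pos: [0.4763, 0.1934, 0.246]
ee_rot: [-0.06, 0.05, -0.645, 0.76]
contact_force: [-0.0, -0.4, -0.2]
finger_gap: 0.0698
```

```bash
python3 - <<'E'
from chk import *
s=log(); print(s['qpos'].round(2),s['contact_force'].round(1)); m=np.load('/tmp/m.npz'); ims=[]
for n in('red','grn'):
    x,y,a=m[n]; overlay('pics/t.png',np.array([x,y,.006]),R.from_euler('z',a).as_matrix(),[(165,160,120,90),(250,90,90,90)],3.5); ims.append(cv2.imread('pics/t.png'))
cv2.imwrite('pics/fin.png',np.vstack([ims[0],ims[1]])[:600]); print(ims[0].shape)
E
```

```text
[ 0.15  0.15  2.4   3.12  0.82 -1.56] [-0.  -0.4 -0.2]
(315, 735, 3)
```

View pics/fin.png

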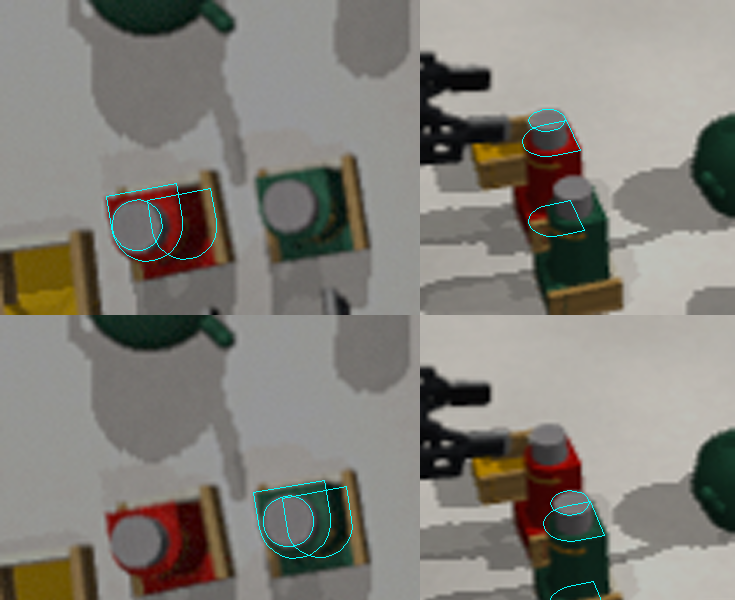

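Both tins match the seated model to about 1 px in both views, and the gripper is clear. Handing in.

```bash
python3 -c "
from bench import bot
print(bot.job_done())"
```

```text
the job is handed in; nothing more can be done
None
```

I drew the red and green tins out of their crate corners, stood them upright and seated each in the holder of its own colour, flat back to the white wall. I handed the job in at about 36 s of robot time. The yellow tin was not there, and the teapot, glass and spoon cup were never approached.

**Checks:**
- **Seating:** each tin was lowered until it touched the holder floor. After release, both matched a model of a fully seated tin to about 1 px (2–3 mm) in both cameras. The gripper was clear and touching nothing.
- **Disagreement:** the green tin touched the floor about 2 mm lower in tool travel than the nominal grip predicted, which fits it sitting slightly high in the grip. No check failed.
- **Not re-measured:** I did not check the glass and spoon cup positions again at the end.

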